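# Put the check weights back in their cases

### The arm

A 6-joint arm with a two-finger parallel gripper is mounted at the origin on the work surface. World frame = base frame: x ahead of the robot, y to its left, z up, the work surface at z = 0. Lengths are in m, angles in rad, forces in N, time in s.
With the tool pointing down it reaches from about 0.275 to 0.875 m from the base axis. Payload 12.5 kg.
Tool frame: the origin (TCP) lies at the very end of the fingers, on their centre line; the grasp point (between the pads) lies 19 mm behind it; x points along the fingers, y is the direction in which the jaws open and shut, and the axes are right-handed (so a half turn about x gives the same grasp; the last joint's range is limited). The gripper opens to 85 mm and grips with 20 to 120 N. Pads are 22 mm wide; open, the fingers measure 114 mm over their backs; the gripper's body (76 mm by 85 mm) begins 54 mm behind the grasp point. The pads swing forward as they close: fully open they stand 13 mm farther back than shut.
Start: joints at [-1.222, 0.351, 1.652, -0, 1.139, -0.085], TCP at [0.231, -0.499, 0.204] pointing down, gripper open.
Joint ranges: [-2.75, 2.75], [-0.79, 2.1], [0.01, 2.65], [-1.57, 4.71], [0.07, 3.14], [-2.87, 2.87]. Speed limits (rad/s): [2.22, 2.22, 2.79, 3.14, 3.14, 3.14].

### API

Orientations are given as [roll, pitch, yaw] about the fixed x, y, z axes, in that order (R = Rz(yaw) Ry(pitch) Rx(roll)).
In Python, from cell import env, cams gives the robot as it stands.
- The arm moves only by the shell command python3 -m crank 'ROWS' [FORCE]. ROWS is a JSON object of lists of equal length, an entry for each row: "claw": the finger opening in cm, from 0 to 8.54; "travel": the shift along the tool's x, y, z in cm, a list of three; "rot": the turn, a rotation vector about the tool's x, y, z in rad, a list of three. In form: {"claw": [claw, ...], "travel": [[dx, dy, dz], ...], "rot": [[ax, ay, az], ...]}. A call has 1 to 8 rows; each row shifts and turns the pose as measured when the row begins, along the tool's axes as they then stand; what a row does not reach is not made up. A row lasts 1/12 s, in which the tool goes at most 41.7 mm and 7.16 degrees, less where a joint would pass 70% of its speed; a pose out of reach is approached as far as the arm can. A call is refused whole if a number of a shift passes 4.17 or a number of a turn 0.125, either way. A call with a gripper value outside its range is refused whole. The fingers move at their own pace and stop on an object; FORCE is the grip in N (left out, the last holds). Time passes only in rows, so rows that do not move let the fingers close. It gives the time, the measured TCP pose, the force and the opening at its end, in the units of the state.
- env.get_obs(): the state, without advancing time (a new reading comes with each control period).
- cams.camera(name): name is "side" or "top" or "wrist"; returns (picture, depth): 420x560x3 uint8, red, green, blue; 420x560 float32, m along the optical axis (not along the pixel's ray), 0 where there is no reading.
- cams.camera_model(name): a dict with "fx", "fy", "cx", "cy" (pixels), "xyz" and "rotation" of the camera in the world. Camera axes: x right, y up, looking along -z (the intrinsics and any distortion apply to the point x, -y, -z); pixel columns grow to the right and rows downward; lengths in m; the calibration is good to about 2 mm. A picture is of the moment at which its call begins: read the wrist's pose just before it. camera_model takes no time and is no camera call; for the wrist camera it gives the pose at the moment of the call.
- env.sign_off(): hands the job in, once; it reports no verdict.
The state is a dict: "t": time; "q": joint angles; "joint_velocities": joint speeds; "effort": joint torques, N m; "position": TCP position; "eef_rot": TCP orientation; "wrist_force": force on the tool from outside, world axes, zero at the start; "moment": the same for the moment, N m; "grip_width": finger opening in m.
Only numpy, scipy, OpenCV 4.12 (cv2) and the standard library are available. Lean on these libraries where they do the work, as an engineer would, in place of code of your own. Each camera call takes 0.05 s, during which the arm holds its last target. There are 200 camera calls.

### The job

The balance check is done: four disc weights stand stacked on the balance pan. Take them off one at a time from the top, 50 g, 100 g, 200 g, then 500 g, and lay each flat in the well of its own case (the well that fits it) before you take the next, setting it down without dropping it. Leave the glass flask where it stands.

Things in the scene. Friction and masses are not known exactly. Their poses are not given: they have to be found in the camera images.
- w50: the 50 g weight, a flat solid stainless steel (grey) disc 26 mm in diameter and 13 mm high (1 mm edge chamfers); at the start it lies flat on the 100 g weight, off that one's centre by up to 4 mm. Origin: centre of its underside; z along its axis, up.
- w100: the 100 g weight, a flat solid brass (yellow) disc 40 mm in diameter and 12 mm high (1 mm edge chamfers); at the start it lies flat on the 200 g weight, off that one's centre by up to 4 mm. Origin: centre of its underside; z along its axis, up.
- w200: the 200 g weight, a flat solid stainless steel (grey) disc 54 mm in diameter and 12 mm high (1 mm edge chamfers); at the start it lies flat on the 500 g weight, off that one's centre by up to 4 mm. Origin: centre of its underside; z along its axis, up.
- w500: the 500 g weight, a flat solid brass (yellow) disc 68 mm in diameter and 18 mm high (1 mm edge chamfers); at the start it lies flat on the balance pan, the bottom of the stack, within 9 mm of its centre. Origin: centre of its underside; z along its axis, up.
- case50: the open case of the 50 g weight: a round pale wooden dish fixed to the bench, 54 mm outside diameter, 14 mm high, with a round green-lined well 38 mm in diameter (12 mm wider than its weight) and 4 mm deep, wall 8 mm. Origin: centre of its underside on the bench; z up; the well floor lies at 10 mm, the rim at 14 mm.
- case100: the open case of the 100 g weight: a round pale wooden dish fixed to the bench, 68 mm outside diameter, 14 mm high, with a round green-lined well 52 mm in diameter (12 mm wider than its weight) and 4 mm deep, wall 8 mm. Origin: centre of its underside on the bench; z up; the well floor lies at 10 mm, the rim at 14 mm.
- case200: the open case of the 200 g weight: a round pale wooden dish fixed to the bench, 82 mm outside diameter, 14 mm high, with a round green-lined well 66 mm in diameter (12 mm wider than its weight) and 4 mm deep, wall 8 mm. Origin: centre of its underside on the bench; z up; the well floor lies at 10 mm, the rim at 14 mm.
- case500: the open case of the 500 g weight: a round pale wooden dish fixed to the bench, 96 mm outside diameter, 14 mm high, with a round green-lined well 80 mm in diameter (12 mm wider than its weight) and 4 mm deep, wall 8 mm. Origin: centre of its underside on the bench; z up; the well floor lies at 10 mm, the rim at 14 mm.
- balance: the top-pan balance, fixed to the bench: white, 190 mm wide (y) by 250 mm deep (x), low keypad nose towards -x (up to 50 mm high), housing 54 mm high, round steel pan 130 mm in diameter centred at x = +45 mm, y = 0, its top at 72 mm. Origin: centre of the footprint on the bench; z up. The stack of four weights (55 mm high) stands near the middle of the pan.
- flask: a 250 ml conical glass flask standing loose on the bench near the cases on the -y side: base 85 mm in diameter, 145 mm high, neck 33 mm, 160 g. Origin: centre of its underside; z up. To be left alone.

How it is judged:
By the outcome, as a careful person would: the job done as asked, in the order asked, and still so for the second after the job is handed in, with the robot touching nothing.
It also fails if it takes over 115 s, if anything falls off the work surface, if the arm or the gripper's body presses on something with over 40 N, if the wrist force passes 120 N, or if a joint passes its speed limit or range.

## Working session

There is one attempt and no reset: what is moved stays moved. The work goes in short steps, Python scripts to look and compute and a shell command to move; the robot and the scene stay as the last step left them, time stands still between calls to the robot, and variables do not carry over. Pictures are saved under pics/ and viewed, about 12 in all and at most 16, crops included, and the job is handed in when it is done.

```bash
ls; mkdir -p pics; cat > h.py <<'E'
import numpy as np, cv2, os
from cell import env, cams
def shot(n,f):
    m=cams.camera_model(n); p,d=cams.camera(n)
    np.savez('pics/'+f+'.npz',p=p,d=d,**{k:np.array(m[k]) for k in ('fx','fy','cx','cy','xyz','rotation')})
    cv2.imwrite('pics/'+f+'.png',p[:,:,::-1]); return m,p,d
def ray(m,u,v):
    r=np.array([(u-m['cx'])/m['fx'],-(v-m['cy'])/m['fy'],-1.]); return np.array(m['rotation'])@r
def onplane(m,u,v,z):
    r=ray(m,u,v);o=np.array(m['xyz']); return o+r*(z-o[2])/r[2]
def cloud(m,d):
    v,u=np.mgrid[:d.shape[0],:d.shape[1]]
    r=np.stack([(u-m['cx'])/m['fx'],-(v-m['cy'])/m['fy'],-np.ones(u.shape)],-1)*d[...,None]
    return r@np.array(m['rotation']).T+np.array(m['xyz'])
E
python3 - <<'E'
from h import *
for n in('top','side'):
    m,p,d=shot(n,n+'0'); print(n,m)
o=env.get_obs(); print(o)
a=np.load('pics/top0.npz')['p'];b=np.load('pics/side0.npz')['p']
cv2.imwrite('pics/both.png',cv2.resize(np.vstack([a,b])[:,:,::-1],None,fx=.7,fy=.7))
E
```

```text
pics
top {'fx': 532.6412506183364, 'fy': 532.6412506183364, 'cx': 279.1016263529793, 'cy': 219.9656724348093, 'xyz': array([ 0.32173212, -0.05015597,  1.52229421]), 'rotation': array([ 0.12860959, -0.01902765, -1.54597957])}
side {'fx': 396.02764556268846, 'fy': 396.02764556268846, 'cx': 280.40730062553445, 'cy': 208.2710337697902, 'xyz': array([0.31048207, 0.44693481, 0.76311797]), 'rotation': array([ 7.06647299e-01, -3.54014888e-04, -2.77941147e+00])}
{'t': 0.1, 'q': array([-1.22162527e+00,  3.51152657e-01,  1.65233670e+00, -3.93804813e-05,
        1.13911613e+00, -8.46124528e-02]), 'joint_velocities': array([ 0.00142071, -0.00285579, -0.00065051,  0.00108301, -0.00169344,
       -0.00013797]), 'effort': array([ 1.06881421e-04, -5.06833398e+01, -2.91874355e+01, -1.31123893e-04,
        2.64816037e-03, -1.22708124e-05]), 'position': array([ 0.23106669, -0.49875573,  0.20323744]), 'eef_rot': array([-1.62012505,  1.56978287,  1.9552676 ]), 'wrist_force': array([-0.38401687, -1.03202349, -0.23085986]), 'moment': array([-0.02285284, -0.04467476,  0.0537704 ]), 'grip_width': 0.08541130099539193}
```

View pics/top0.png

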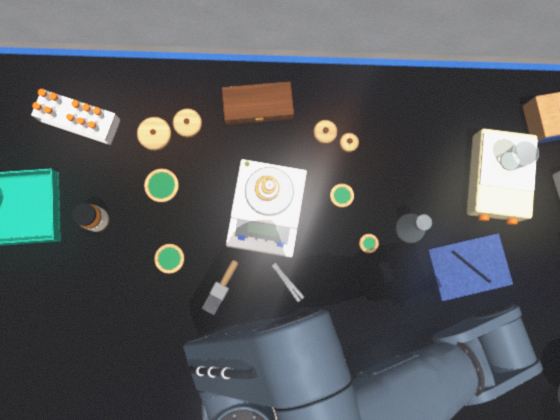

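View pics/side0.png

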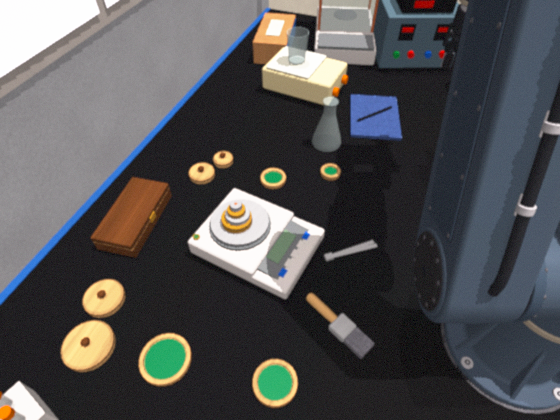

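The top view shows four green wells at about (162,185), (169,258), (342,195) and (369,243). The stack is near (268,187), the flask near (412,228), and the loose knobbed discs are lids. Rotation comes as rpy, so I'll convert it and measure.

```bash
sed -i 's/^from cell.*/&\nfrom scipy.spatial.transform import Rotation as Ro/; s/m=cams.camera_model(n); p/m=dict(cams.camera_model(n)); m["rotation"]=Ro.from_euler("xyz",m["rotation"]).as_matrix(); p/' h.py
cat >> h.py <<'E'
def green(m,p,amin=60,z=.010):
    h=cv2.cvtColor(p,cv2.COLOR_RGB2HSV)
    k=cv2.inRange(h,(60,120,60),(80,255,255))
    for c in cv2.findContours(k,cv2.RETR_EXTERNAL,cv2.CHAIN_APPROX_NONE)[0]:
        if cv2.contourArea(c)<amin: continue
        P=np.array([onplane(m,u,v,z)[:2] for u,v in c[:,0]])
        ctr,r=cv2.minEnclosingCircle((P*1000).astype(np.float32))
        cen=P.mean(0); print('green px',c[:,0].mean(0).round(),'ctr mm',np.round(ctr,1),'mean',(cen*1000).round(1),'dia',round(2*r,1))
E
python3 - <<'E'
from h import *
for n in('top','side'):
    m,p,d=shot(n,n+'1'); print(n,m['xyz'],(m['rotation']@[0,0,-1]).round(2)); green(m,p)
    C=cloud(m,d)
    px={'top':[(268,187),(200,320),(258,215),(412,228),(162,185)],'side':[(236,208),(400,300),(290,245),(327,140),(165,360)]}[n]
    for u,v in px: print((u,v),C[v,u].round(4))
    z=C[...,2]; s=(z>.062)&(z<.15)&(C[...,0]>.4)&(abs(C[...,1])<.2)&(d>0)
    for a,b in((.068,.075),(.085,.094),(.097,.106),(.109,.117),(.121,.131)):
        k=(z>a)&(z<b)&s
        if k.sum()>3: print(a,b,k.sum(),C[k].mean(0).round(4),np.ptp(C[k],axis=0).round(3))
m,p,d=shot('top','top2'); 
cv2.imwrite('pics/crop1.png',np.hstack([cv2.resize(p[150:265,220:310,::-1],None,fx=4,fy=4,interpolation=2),cv2.resize(np.load('pics/side1.npz')['p'][185:300,185:275,::-1],None,fx=4,fy=4,interpolation=2)]))
E
```

```text
top [ 0.32173212 -0.05015597  1.52229421] [ 0.13 -0.02 -0.99]
green px [169. 258.] ctr mm [400.8 234.8] mean [400.9 234.6] dia 57.5
green px [368. 243.] ctr mm [ 458.7 -331.4] mean [ 458.8 -331. ] dia 28.7
green px [342. 195.] ctr mm [ 595.9 -253.3] mean [ 595.9 -253.3] dia 40.0
green px [161. 185.] ctr mm [610.4 268.2] mean [610.7 268.5] dia 70.6
(268, 187) [ 0.5911 -0.0405  0.1238]
(200, 320) [ 0.2301  0.1411 -0.0036]
(258, 215) [ 0.5256 -0.0142  0.0467]
(412, 228) [ 0.4955 -0.4348  0.0898]
(162, 185) [0.6109 0.2659 0.0063]
0.068 0.075 880 [ 0.593  -0.0475  0.0713] [0.127 0.127 0.007]
0.085 0.094 143 [ 0.5969 -0.0347  0.0892] [0.067 0.063 0.008]
0.097 0.106 109 [ 0.5892 -0.0405  0.1012] [0.05  0.052 0.009]
0.109 0.117 78 [ 0.5946 -0.0401  0.1131] [0.044 0.035 0.008]
0.121 0.131 72 [ 0.5983 -0.0435  0.1254] [0.025 0.024 0.01 ]
side [0.31048207 0.44693481 0.76311797] [ 0.23 -0.61 -0.76]
green px [275. 382.] ctr mm [401.1 237.5] mean [400.9 237.8] dia 60.2
green px [165. 359.] ctr mm [610.8 270.9] mean [610.6 271.7] dia 73.7
green px [273. 177.] ctr mm [ 597. -250.] mean [ 597.  -250.4] dia 43.1
(236, 208) [ 0.5913 -0.0295  0.1255]
(400, 300) [ 0.2139 -0.0143 -0.0014]
(290, 245) [ 0.47   -0.0347  0.0443]
(327, 140) [ 0.496  -0.4139  0.0395]
(165, 360) [0.6086 0.2739 0.009 ]
0.068 0.075 1396 [ 0.6254 -0.0377  0.0716] [0.83  0.225 0.007]
0.085 0.094 298 [ 0.787  -0.0524  0.0893] [0.796 0.198 0.009]
0.097 0.106 266 [ 0.8174 -0.0678  0.1014] [0.791 0.191 0.009]
0.109 0.117 200 [ 0.8517 -0.0759  0.1132] [0.781 0.183 0.008]
0.121 0.131 167 [ 0.9093 -0.0926  0.126 ] [0.774 0.173 0.01 ]
```

View pics/crop1.png

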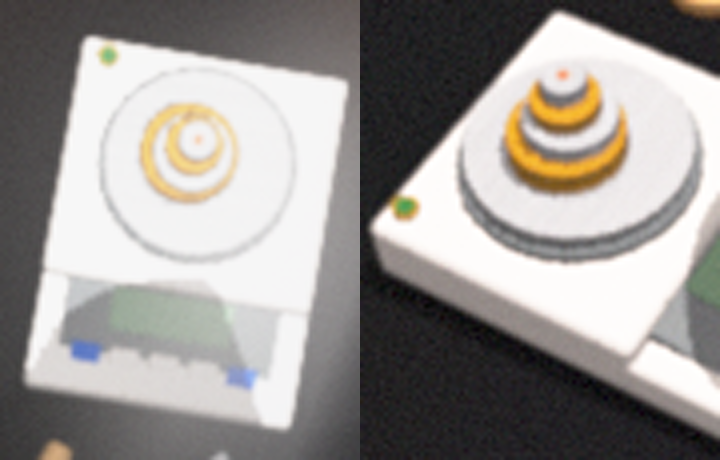

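Wells are each about 9 mm smaller than nominal because of blurred edges, but the size order is clear. case50 is at (.459,-.331), case100 at (.596,-.252), case200 at (.401,.236) and case500 at (.611,.270). The top disc of the stack shows pale in the middle with a red glint, near (.598,-.042). Next I'll locate the flask, check the tool axes and move above the stack.

```bash
cat >> h.py <<'E'
def R(): return Ro.from_euler('xyz',env.get_obs()['eef_rot']).as_matrix()
def go(x,y,z):
    o=env.get_obs(); d=np.array([x,y,z])-o['position']
    print('t',round(o['t'],2),'pos',o['position'].round(4),'w',round(o['grip_width'],4),'F',o['wrist_force'].round(1),'TOOL cm',(R().T@d*100).round(2))
E
cat > g.py <<'E'
import sys
from h import *
go(*map(float,sys.argv[1:4]))
E
python3 - <<'E'
from h import *
print(R().round(3))
for n,u,v in(('top',411,228),('side',327,142)):
    m=dict(cams.camera_model(n)); m["rotation"]=Ro.from_euler("xyz",m["rotation"]).as_matrix()
    print(onplane(m,u,v,.0)[:2],onplane(m,u,v,.02)[:2])
m=dict(cams.camera_model('wrist'));print(m, env.get_obs()['position'])
go(.597,-.042,.26)
E
python3 -m crank '{"claw":[4,4],"travel":[[-4,0,0],[-2,0,0]],"rot":[[0,0,0],[0,0,0]]}' 40; python3 g.py .597 -.042 .26
```

```text
[[-0.     0.42  -0.907]
 [ 0.001 -0.907 -0.42 ]
 [-1.    -0.001 -0.   ]]
[ 0.50628533 -0.4559824 ] [ 0.50386066 -0.45065063]
[ 0.5035437  -0.45209537] [ 0.49848389 -0.42853335]
{'fx': 313.0706256723449, 'fy': 313.0706256723449, 'cx': 282.02846871626684, 'cy': 211.17478035067472, 'xyz': array([ 0.29675004, -0.46816003,  0.37282923]), 'rotation': array([-2.87793914e-01,  1.00054214e-03, -1.13568038e+00])} [ 0.23114472 -0.49889595  0.2034433 ]
t 0.25 pos [ 0.2311 -0.4989  0.2034] w 0.0856 F [0.2 0.3 0.5] TOOL cm [ -5.64 -26.08 -52.4 ]
t: 0.42
position: [0.2304, -0.4969, 0.2606]
eef_rot: [-1.656, 1.561, 1.919]
wrist_force: [-0.5, 0.1, 1.2]
grip_width: 0.0639
t 0.42 pos [ 0.2304 -0.4969  0.2606] w 0.0639 F [-0.5  0.1  1.2] TOOL cm [  0.35 -25.87 -52.38]
```

```bash
python3 -m crank '{"claw":[4,4,4,4,4,4,4,4],"travel":[[0,-1.8,-3.7],[0,-1.8,-3.7],[0,-1.8,-3.7],[0,-1.8,-3.7],[0,-1.8,-3.7],[0,-1.8,-3.7],[0,-1.8,-3.7],[0,-1.8,-3.7]],"rot":[[0,0,0],[0,0,0],[0,0,0],[0,0,0],[0,0,0],[0,0,0],[0,0,0],[0,0,0]]}'; python3 g.py .597 -.042 .26
```

```text
t: 1.08
position: [0.4398, -0.2423, 0.2658]
eef_rot: [-2.283, 1.57, 1.281]
wrist_force: [0.2, -0.4, -1.0]
grip_width: 0.0401
t 1.08 pos [ 0.4398 -0.2423  0.2658] w 0.0401 F [ 0.2 -0.4 -1. ] TOOL cm [  0.6  -11.83 -22.55]
```

```bash
python3 -m crank '{"claw":[4,4,4,4,4,4],"travel":[[0,-1.9,-3.7],[0,-1.9,-3.7],[0,-1.9,-3.7],[0,-1.9,-3.7],[0,-1.9,-3.7],[0,0,0]],"rot":[[0,0,0],[0,0,0],[0,0,0],[0,0,0],[0,0,0],[0,0,0]]}'; python3 g.py .597 -.042 .26; python3 -c "
from h import *
shot('wrist','w1')"
```

```text
t: 1.58
position: [0.5708, -0.0731, 0.2659]
eef_rot: [-2.882, 1.569, 0.686]
wrist_force: [0.3, 0.5, -1.0]
grip_width: 0.0398
t 1.58 pos [ 0.5708 -0.0731  0.2659] w 0.0398 F [ 0.3  0.5 -1. ] TOOL cm [ 0.6  -1.74 -3.67]
```

View pics/w1.png

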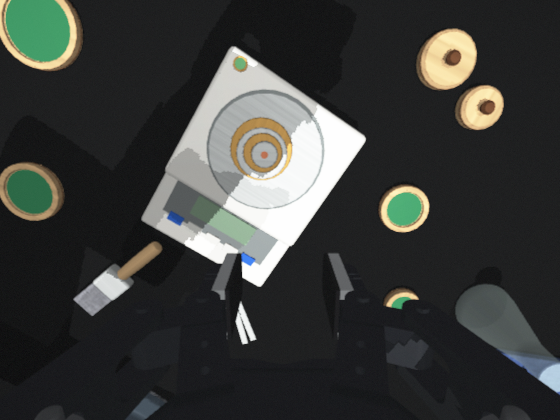

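The wrist view shows the stack at about (264,154) with a red mark on w50, between the fingers' lines. The wells for cases 500 and 200 are on the left, 100 at (405,208) and 50 at (402,303), with the flask at lower right. I'll measure the disc tops from depth and the wells from colour.

```bash
cat >> h.py <<'E'
def tops(m,p,d,xy=(.597,-.042),bands=((.122,.132),(.109,.1185),(.0975,.106),(.086,.094))):
    C=cloud(m,d); z=C[...,2]; near=(np.hypot(C[...,0]-xy[0],C[...,1]-xy[1])<.06)&(d>0)
    for a,b in bands:
        k=(near&(z>a)&(z<b)).astype(np.uint8)
        cs=cv2.findContours(k,cv2.RETR_EXTERNAL,cv2.CHAIN_APPROX_NONE)[0]
        if not cs: continue
        c=max(cs,key=cv2.contourArea)
        if len(c)<8: continue
        P=C[c[:,0,1],c[:,0,0]]; ctr,r=cv2.minEnclosingCircle((P[:,:2]*1000).astype(np.float32))
        kk=k>0; print('band',a,b,'n',k.sum(),'medz',np.median(z[kk]).round(4),'circle',np.round(ctr,1),'dia',round(2*r,1),'mean',(P[:,:2].mean(0)*1000).round(1))
E
python3 - <<'E'
from h import *
a=np.load('pics/w1.npz'); m={k:a[k] for k in('fx','fy','cx','cy','xyz','rotation')}
tops(m,a['p'],a['d']); green(m,a['p'],150)
r=a['p'].astype(int); k=(r[...,0]>r[...,1]+50)&(r[...,0]>r[...,2]+50)&(np.hypot(*(np.indices(k.shape)-np.array([154,264])[:,None,None]))<8) if False else None
print(onplane(m,264,154,.127))
E
```

```text
band 0.122 0.132 n 554 medz 0.1262 circle [598.5 -40.9] dia 26.2 mean [598.8 -40.8]
band 0.109 0.1185 n 666 medz 0.1132 circle [597.8 -38.5] dia 40.1 mean [598.  -38.5]
band 0.0975 0.106 n 833 medz 0.1012 circle [595.3 -37.8] dia 54.2 mean [595.6 -37.6]
band 0.086 0.094 n 991 medz 0.0892 circle [597.8 -35.4] dia 67.9 mean [598.2 -35.1]
green px [404. 208.] ctr mm [ 597.1 -249.3] mean [ 597.4 -249.2] dia 46.5
green px [ 29. 191.] ctr mm [401.7 237.1] mean [402.2 237.1] dia 61.4
green px [37. 27.] ctr mm [611.3 270.5] mean [610.2 270.7] dia 75.2
[ 0.59923322 -0.04018246  0.127     ]
```

Circle diameters match nominal (26.2, 40.1, 54.2, 67.9), so the poses are good. Now over w50.

```bash
python3 -m crank '{"claw":[4,4,4,4,4],"travel":[[3,-0.87,-2],[3,-0.87,-2],[3,0,0],[1.5,0,0],[0,0,0]],"rot":[[0,0,0],[0,0,0],[0,0,0],[0,0,0],[0,0,0]]}'; python3 g.py .5986 -.0408 .1195
```

```text
t: 2.05
position: [0.5995, -0.0441, 0.1583]
eef_rot: [2.322, 1.567, -0.393]
wrist_force: [-0.9, 0.3, -0.6]
grip_width: 0.0399
t 2.05 pos [ 0.5995 -0.0441  0.1583] w 0.0399 F [-0.9  0.3 -0.6] TOOL cm [ 3.88 -0.35 -0.04]
```

```bash
python3 -m crank '{"claw":[4,4,4,4],"travel":[[0,-0.35,-0.04],[2,0,0],[1,0,0],[0,0,0]],"rot":[[0,0,0],[0,0,0],[0,0,0],[0,0,0]]}'; python3 g.py .5986 -.0408 .1195
```

```text
t: 2.38
position: [0.5985, -0.0433, 0.1311]
eef_rot: [2.37, 1.563, -0.348]
wrist_force: [-0.7, 0.0, -0.3]
grip_width: 0.0402
t 2.38 pos [ 0.5985 -0.0433  0.1311] w 0.0402 F [-0.7  0.  -0.3] TOOL cm [ 1.16 -0.23 -0.1 ]
```

```bash
python3 -m crank '{"claw":[4,4,4],"travel":[[0.6,-0.25,-0.1],[0.55,0,0],[0,0,0]],"rot":[[0,0,0],[0,0,0],[0,0,0]]}'; python3 g.py .5986 -.0408 .1195; python3 -c "
from h import *
print(R().round(4)[:,0])"
```

```text
t: 2.63
position: [0.5995, -0.0413, 0.1219]
eef_rot: [2.433, 1.56, -0.286]
wrist_force: [-0.5, -0.2, 0.1]
grip_width: 0.04
t 2.63 pos [ 0.5995 -0.0413  0.1219] w 0.04 F [-0.5 -0.2  0.1] TOOL cm [ 0.24 -0.09  0.06]
[ 0.0107 -0.0031 -0.9999]
```

```bash
sed -i "s/(R().T@d\*100).round(2))/(R().T@d*100).round(2),'LEVEL rot',(R().T@np.cross(R()[:,0],[0,0,-1])).round(4))/" h.py; python3 -m crank '{"claw":[4,4],"travel":[[0.24,-0.05,0],[0,0,0]],"rot":[[0,0,0],[0,0,0]]}'; python3 g.py .5986 -.0408 .1195
```

```text
t: 2.8
position: [0.5998, -0.0409, 0.1203]
eef_rot: [2.448, 1.558, -0.271]
wrist_force: [1.0, 0.1, 0.5]
grip_width: 0.0404
t 2.8 pos [ 0.5998 -0.0409  0.1203] w 0.0404 F [1.  0.1 0.5] TOOL cm [ 0.08 -0.06  0.1 ] LEVEL rot [ 0.     -0.0096 -0.008 ]
```

```bash
python3 -m crank '{"claw":[4,4],"travel":[[0.08,0,0.1],[0,0,0]],"rot":[[0,-0.01,-0.008],[0,0,0]]}'; python3 g.py .5986 -.0408 .1195;  python3 -m crank '{"claw":[2.2,2.2,2.2,2.2,2.2,2.2],"travel":[[0,0,0],[0,0,0],[0,0,0],[0,0,0],[0,0,0],[0,0,0]],"rot":[[0,0,0],[0,0,0],[0,0,0],[0,0,0],[0,0,0],[0,0,0]]}' 40; python3 g.py .5986 -.0408 .1195
```

```text
t: 2.97
position: [0.5991, -0.0412, 0.1201]
eef_rot: [-0.456, 1.57, 3.109]
wrist_force: [1.3, 0.1, 0.1]
grip_width: 0.0402
t 2.97 pos [ 0.5991 -0.0412  0.1201] w 0.0402 F [1.3 0.1 0.1] TOOL cm [ 0.06 -0.06  0.02] LEVEL rot [0.     0.0006 0.0003]
t: 3.47
position: [0.5994, -0.0414, 0.1205]
eef_rot: [-0.231, 1.571, -2.95]
wrist_force: [0.2, 0.5, 0.0]
grip_width: 0.0219
t 3.47 pos [ 0.5994 -0.0414  0.1205] w 0.0219 F [0.2 0.5 0. ] TOOL cm [ 0.1  -0.08  0.05] LEVEL rot [0.     0.0002 0.    ]
```

The opening reached 22 mm, less than the disc's 26 mm, so the weight isn't properly between the pads. I'll look.

```bash
python3 - <<'E'
from h import *
m,p,d=shot('wrist','w2'); cv2.imwrite('pics/w2c.png',p[:,:,::-1])
C=cloud(m,d)
m,p2,d2=shot('side','s2'); tops(m,p2,d2)
m,p3,d3=shot('top','t2'); tops(m,p3,d3)
cv2.imwrite('pics/c2.png',np.hstack([p[150:400,150:450,::-1],cv2.resize(p2[170:260,180:288,::-1],(300,250),interpolation=2)]))
E
```

```text
band 0.122 0.132 n 74 medz 0.1261 circle [596.8 -38.2] dia 24.9 mean [595.9 -36.6]
band 0.109 0.1185 n 131 medz 0.1133 circle [596.3 -36.2] dia 40.2 mean [594.3 -31.7]
band 0.0975 0.106 n 183 medz 0.1014 circle [594.4 -36.1] dia 55.2 mean [588.8 -29.2]
band 0.086 0.094 n 215 medz 0.0895 circle [596.1 -32.3] dia 68.0 mean [592.2 -22.1]
```

View pics/c2.png

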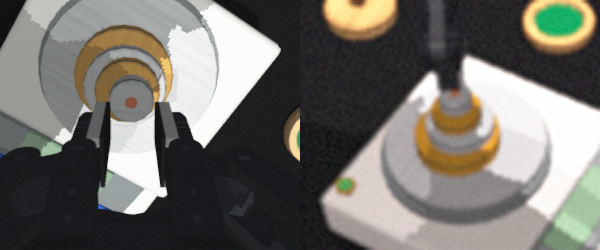

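The wrist crop shows w50 undisturbed at about (131,100), with the finger tips just behind or above it. I'll check where the tips really are.

```bash
python3 - <<'E'
from h import *
a=np.load('pics/w2.npz'); m={k:a[k] for k in('fx','fy','cx','cy','xyz','rotation')}; d=a['d'];C=cloud(m,d)
def proj(X):
    c=m['rotation'].T@(np.array(X)-m['xyz']); return m['cx']+m['fx']*c[0]/-c[2], m['cy']-m['fy']*c[1]/-c[2]
o=env.get_obs(); T=o['position'];r=R()
print('TCP px',proj(T),'tips',proj(T+r@[0,.011,0]),proj(T+r@[0,-.011,0]),'disc',proj([.5986,-.0408,.127]))
tops(m,a['p'],d)
for v in range(235,300,6):
  print(v,[ (u,*( (r.T@(C[v,u]-T))*1000).round(0).astype(int)) for u in (240,250,256,281,306,312,322)])
print(m['xyz'],T)
E
```

```text
TCP px (np.float64(282.68506344881155), np.float64(247.7429218592546)) tips (np.float64(301.5028384150013), np.float64(247.76873388077706)) (np.float64(263.86742389478775), np.float64(247.71711002347473)) disc (np.float64(281.206070394851), np.float64(253.13715700219387))
band 0.122 0.132 n 1542 medz 0.1261 circle [598.7 -40.6] dia 26.8 mean [599.2 -40.7]
band 0.109 0.1185 n 1446 medz 0.1131 circle [598.  -38.3] dia 40.4 mean [604.1 -37.8]
band 0.0975 0.106 n 1671 medz 0.1011 circle [595.5 -37.6] dia 54.2 mean [604.3 -33.1]
band 0.086 0.094 n 2285 medz 0.0892 circle [597.8 -35. ] dia 68.2 mean [606.2 -30.5]
235 [(240, np.int64(18), np.int64(-27), np.int64(-1)), (250, np.int64(8), np.int64(-20), np.int64(-5)), (256, np.int64(7), np.int64(-16), np.int64(-5)), (281, np.int64(-7), np.int64(-1), np.int64(-10)), (306, np.int64(8), np.int64(14), np.int64(-5)), (312, np.int64(20), np.int64(19), np.int64(0)), (322, np.int64(48), np.int64(29), np.int64(10))]
241 [(240, np.int64(19), np.int64(-28), np.int64(4)), (250, np.int64(7), np.int64(-20), np.int64(-1)), (256, np.int64(7), np.int64(-16), 
[... 2802 characters left out ...]
np.int64(-11)), (256, np.int64(-54), np.int64(-11), np.int64(-5)), (281, np.int64(49), np.int64(-1), np.int64(56)), (306, np.int64(-40), np.int64(11), np.int64(4)), (312, np.int64(-64), np.int64(11), np.int64(-11)), (322, np.int64(-65), np.int64(15), np.int64(-11))]
295 [(240, np.int64(-71), np.int64(-15), np.int64(-12)), (250, np.int64(-65), np.int64(-12), np.int64(-8)), (256, np.int64(-54), np.int64(-11), np.int64(-2)), (281, np.int64(50), np.int64(-1), np.int64(62)), (306, np.int64(-40), np.int64(11), np.int64(7)), (312, np.int64(-65), np.int64(11), np.int64(-8)), (322, np.int64(-70), np.int64(14), np.int64(-12))]
[ 0.66533764 -0.01128365  0.28985151] [ 0.59939603 -0.0413679   0.12045456]
```

```bash
python3 - <<'E'
from h import *
for f,T in(('w1',None),('w2',None)):
    a=np.load(f'pics/{f}.npz'); m={k:a[k] for k in('fx','fy','cx','cy','xyz','rotation')}; d=a['d'];C=cloud(m,d)
    o=env.get_obs(); r=R()
    # camera pose rel. to tool taken from now
    mn=dict(cams.camera_model('wrist')); Rc=Ro.from_euler('xyz',mn['rotation']).as_matrix()
    loc=((C-m['xyz'])@m['rotation'])@(Rc.T@r)+ (r.T@(np.array(mn['xyz'])-o['position']))
    k=(abs(loc[...,2])<14/1000)&(loc[...,0]<-.012)&(abs(loc[...,1])<.045)&(d>0)
    for s in(1,-1):
        kk=k&(loc[...,1]*s>.005); P=loc[kk]; q=np.sort(P[:,0])[::-1]
        print(f,s,kk.sum(),'x max',q[:5].round(4),'n',[(P[:,0]>-x).sum() for x in(.02,.025,.028,.03,.034)], P[P[:,0].argsort()[-5:]].round(3).tolist())
E
```

```text
w1 1 8351 x max [-0.0275 -0.0277 -0.0279 -0.0283 -0.0285] n [np.int64(0), np.int64(0), np.int64(3), np.int64(12), np.int64(72)] [[-0.028, 0.02, -0.004], [-0.028, 0.02, -0.003], [-0.028, 0.02, -0.002], [-0.028, 0.02, -0.001], [-0.028, 0.02, -0.003]]
w1 -1 8246 x max [-0.0278 -0.0287 -0.0288 -0.0291 -0.0292] n [np.int64(0), np.int64(0), np.int64(1), np.int64(10), np.int64(72)] [[-0.029, -0.02, 0.001], [-0.029, -0.02, -0.003], [-0.029, -0.02, -0.003], [-0.029, -0.02, 0.001], [-0.028, -0.02, -0.001]]
w2 1 12574 x max [-0.0278 -0.0285 -0.0285 -0.0285 -0.0286] n [np.int64(0), np.int64(0), np.int64(1), np.int64(10), np.int64(91)] [[-0.029, 0.011, -0.009], [-0.029, 0.011, -0.006], [-0.028, 0.011, -0.008], [-0.028, 0.011, -0.007], [-0.028, 0.011, -0.009]]
w2 -1 12301 x max [-0.0284 -0.0285 -0.0287 -0.029  -0.0291] n [np.int64(0), np.int64(0), np.int64(0), np.int64(11), np.int64(90)] [[-0.029, -0.011, -0.009], [-0.029, -0.011, -0.006], [-0.029, -0.011, -0.007], [-0.028, -0.011, -0.009], [-0.028, -0.011, -0.009]]
```

The wrist depth puts the true finger ends about 29 mm short of the reported TCP, in two pictures at two openings. I'll check with the side camera before trusting it.

```bash
python3 - <<'E'
from h import *
for f in('s2','t2'):
    a=np.load(f'pics/{f}.npz'); m={k:a[k] for k in('fx','fy','cx','cy','xyz','rotation')}; d=a['d'];C=cloud(m,d)
    k=(np.hypot(C[...,0]-.599,C[...,1]+.041)<.035)&(C[...,2]>.118)&(d>0)
    print(f,np.histogram(C[k][:,2],bins=np.arange(.118,.2,.004))); 
    P=C[k&(C[...,2]>.132)]; 
    if len(P): print(P[P[:,2].argsort()[:12]].round(3).tolist())
E
```

```text
s2 (array([15, 33, 39,  2,  0,  0,  0,  1,  5, 12, 21, 12, 15, 12,  7,  0,  0,
        0,  3,  4]), array([0.118, 0.122, 0.126, 0.13 , 0.134, 0.138, 0.142, 0.146, 0.15 ,
       0.154, 0.158, 0.162, 0.166, 0.17 , 0.174, 0.178, 0.182, 0.186,
       0.19 , 0.194, 0.198]))
[[0.584, -0.028, 0.149], [0.583, -0.03, 0.151], [0.598, -0.021, 0.151], [0.6, -0.02, 0.151], [0.584, -0.029, 0.152], [0.593, -0.054, 0.154], [0.582, -0.03, 0.155], [0.594, -0.055, 0.155], [0.584, -0.028, 0.155], [0.599, -0.019, 0.156], [0.592, -0.018, 0.156], [0.59, -0.019, 0.156]]
t2 (array([0, 0, 0, 0, 0, 0, 0, 0, 0, 0, 0, 0, 0, 0, 0, 0, 0, 0, 0, 0]), array([0.118, 0.122, 0.126, 0.13 , 0.134, 0.138, 0.142, 0.146, 0.15 ,
       0.154, 0.158, 0.162, 0.166, 0.17 , 0.174, 0.178, 0.182, 0.186,
       0.19 , 0.194, 0.198]))
[[0.566, -0.046, 0.432], [0.565, -0.048, 0.436], [0.565, -0.044, 0.436], [0.564, -0.038, 0.437], [0.567, -0.044, 0.437], [0.572, -0.023, 0.437], [0.566, -0.029, 0.438], [0.566, -0.04, 0.438], [0.567, -0.046, 0.438], [0.568, -0.033, 0.438], [0.57, -0.023, 0.439], [0.568, -0.031, 0.439]]
```

The side camera confirms it: tips at z≈.150 with the reported TCP at .1205. The usable tip is therefore the reported TCP + 29 mm, so w50's target TCP z is .0905. I'll open, descend and check.

```bash
python3 -m crank '{"claw":[4,4,4,4,4],"travel":[[0,-0.07,0.05],[0,0,0],[1.3,0,0],[1.2,0,0],[0,0,0]],"rot":[[0,0,0],[0,0,0],[0,0,0],[0,0,0],[0,0,0]]}'; python3 g.py .5987 -.0407 .0905
```

```text
t: 4.03
position: [0.599, -0.0409, 0.095]
eef_rot: [2.526, 1.569, -0.193]
wrist_force: [0.3, 0.2, -0.7]
grip_width: 0.0397
t 4.03 pos [ 0.599  -0.0409  0.095 ] w 0.0397 F [ 0.3  0.2 -0.7] TOOL cm [ 0.45 -0.03  0.02] LEVEL rot [ 0.     -0.0011 -0.0008]
```

```bash
python3 -m crank '{"claw":[4,4,4],"travel":[[0.4,0,0],[0.1,0,0],[0,0,0]],"rot":[[0,0,0],[0,0,0],[0,0,0]]}'; python3 g.py .5987 -.0407 .0905;  python3 -m crank '{"claw":[2.2,2.2,2.2,2.2,2.2],"travel":[[0,0,0],[0,0,0],[0,0,0],[0,0,0],[0,0,0]],"rot":[[0,0,0],[0,0,0],[0,0,0],[0,0,0],[0,0,0]]}' 40; python3 g.py .5987 -.0407 .0905
```

```text
t: 4.28
position: [0.5988, -0.0409, 0.0893]
eef_rot: [2.303, 1.57, -0.416]
wrist_force: [0.4, 0.0, -0.2]
grip_width: 0.04
t 4.28 pos [ 0.5988 -0.0409  0.0893] w 0.04 F [ 0.4  0.  -0.2] TOOL cm [-0.12 -0.02  0.  ] LEVEL rot [ 0.     -0.0002 -0.0002]
t: 4.7
position: [0.5994, -0.0409, 0.0905]
eef_rot: [2.538, 1.569, -0.18]
wrist_force: [-0.2, 0.1, -0.1]
grip_width: 0.0232
t 4.7 pos [ 0.5994 -0.0409  0.0905] w 0.0232 F [-0.2  0.1 -0.1] TOOL cm [ 0.   -0.05  0.05] LEVEL rot [ 0.     -0.0015 -0.0011]
```

```bash
python3 - <<'E'
from h import *
a=R()
m,p,d=shot('wrist','w3'); tops(m,p,d)
m,p2,d2=shot('side','s3')
print(env.get_obs()['grip_width'])
C=cloud(m,d2);k=(np.hypot(C[...,0]-.599,C[...,1]+.041)<.035)&(C[...,2]>.112)&(d2>0)
print(np.histogram(C[k][:,2],bins=np.arange(.110,.16,.004)))
cv2.imwrite('pics/c3.png',np.hstack([p[150:400,150:450,::-1],cv2.resize(p2[170:260,180:288,::-1],(300,250),interpolation=2)]))
E
```

```text
band 0.122 0.132 n 2645 medz 0.1269 circle [602.7 -35.9] dia 43.7 mean [601.3 -36.9]
band 0.109 0.1185 n 1347 medz 0.1131 circle [601.6 -35.9] dia 39.0 mean [607.7 -32.1]
band 0.0975 0.106 n 1783 medz 0.1011 circle [596.9 -36.9] dia 53.6 mean [608.1 -31. ]
band 0.086 0.094 n 2983 medz 0.0892 circle [597.9 -35.2] dia 68.2 mean [609.3 -29.2]
0.02266843785747871
(array([47, 36,  4, 12, 20, 17, 13,  5,  8,  0,  0,  0]), array([0.11 , 0.114, 0.118, 0.122, 0.126, 0.13 , 0.134, 0.138, 0.142,
       0.146, 0.15 , 0.154, 0.158]))
```

View pics/c3.png

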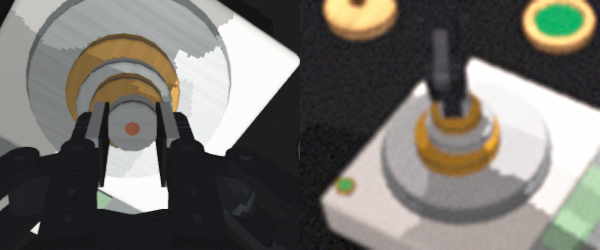

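```bash
python3 - <<'E'
from h import *
a=np.load('pics/w3.npz'); m={k:a[k] for k in('fx','fy','cx','cy','xyz','rotation')}; d=a['d'];C=cloud(m,d)
o=env.get_obs(); r=R(); loc=(C-o['position'])@r
p=a['p'].astype(int); k=(p[...,0]>p[...,1]+60); k[:,:260]=0;k[:,310:]=0;k[:240]=0;k[300:]=0
print('red dot tool mm',(np.median(loc[k],0)*1000).round(1),k.sum(), 'z',np.median(C[k][:,2]))
f=(abs(loc[...,2])<.010)&(loc[...,0]<-.045)&(loc[...,0]>-.065)&(abs(loc[...,1])<.04)
for s in(1,-1): print('pad face y',np.percentile((loc[f&(loc[...,1]*s>0)][:,1]*s)*1000,[0,5,50]).round(1))
q=(abs(loc[...,0]+.036)<.002)&(abs(loc[...,1])<.016)&(abs(loc[...,2])<.03);P=loc[q]*1000
print('disc top tool y',np.percentile(P[:,1],[1,99]).round(1),'z',np.percentile(P[:,2],[1,99]).round(1))
E
```

```text
red dot tool mm [nan nan nan] 0 z nan
pad face y [11.1 11.2 12.3]
pad face y [11.4 11.5 12.6]
disc top tool y [-13.3  13.4] z [-12.2  11.5]
  return _methods._mean(a, axis=axis, dtype=dtype,
  ret = um.true_divide(
  ret = ret.dtype.type(ret / rcount)
```

```bash
python3 -m crank '{"claw":[1.6,1.6,1.6,1.6],"travel":[[0,0,0],[0,0,0],[0,0,0],[0,0,0]],"rot":[[0,0,0],[0,0,0],[0,0,0],[0,0,0]]}' 40; python3 - <<'E'
from h import *
m,p,d=shot('wrist','w4'); C=cloud(m,d);o=env.get_obs(); r=R(); loc=(C-o['position'])@r
for x in np.arange(-.064,-.026,.004):
    f=(abs(loc[...,2])<.012)&(abs(loc[...,0]-x)<.002)&(abs(loc[...,1])<.04)&(abs(loc[...,1])>.006)
    print(x.round(3),[np.percentile((loc[f&(loc[...,1]*s>0)][:,1]*s)*1000,[0,10]).round(1).tolist()+[int((f&(loc[...,1]*s>0)).sum())] for s in(1,-1) if (f&(loc[...,1]*s>0)).sum()])
q=(abs(loc[...,0]+.036)<.002)&(abs(loc[...,1])<.016)&(abs(loc[...,2])<.03);P=loc[q]*1000
print('disc top tool x',np.median(P[:,0]),'y',np.percentile(P[:,1],[1,99]).round(1),'z',np.percentile(P[:,2],[1,99]).round(1))
E
```

```text
t: 5.13
position: [0.5993, -0.0409, 0.0905]
eef_rot: [2.535, 1.569, -0.184]
wrist_force: [0.6, -0.9, -1.1]
grip_width: 0.0225
-0.064 [[11.1, 11.3, 375], [11.5, 11.6, 366]]
-0.06 [[11.1, 11.2, 136], [11.4, 11.5, 131]]
-0.056 [[11.1, 11.2, 177], [11.4, 11.6, 180]]
-0.052 [[11.1, 11.2, 177], [11.4, 11.5, 192]]
-0.048 [[11.1, 11.2, 161], [11.4, 11.5, 155]]
-0.044 [[11.1, 11.2, 156], [11.4, 11.5, 157]]
-0.04 [[7.0, 11.2, 140], [11.4, 11.5, 137]]
-0.036 [[6.1, 6.6, 501], [6.0, 6.5, 528]]
-0.032 [[6.2, 7.7, 87], [6.1, 7.5, 97]]
-0.028 [[6.0, 6.9, 34], [6.2, 6.8, 35]]
disc top tool x -36.31864460083603 y [-13.  13.] z [-12.2  11.5]
```

Blocked at 22.5 mm with 16 commanded, so the disc is held; the soft pads account for the difference. I'll lift and check.

```bash
python3 -m crank '{"claw":[1.6,1.6,1.6,1.6,1.6,1.6],"travel":[[-0.3,0,0],[-0.5,0,0],[-1,0,0],[-2,0,0],[-3,0,0],[0,0,0]],"rot":[[0,0,0],[0,0,0],[0,0,0],[0,0,0],[0,0,0],[0,0,0]]}' 40; python3 - <<'E'
from h import *
m,p,d=shot('wrist','w5'); C=cloud(m,d);o=env.get_obs(); r=R(); loc=(C-o['position'])@r
q=(abs(loc[...,0]+.036)<.006)&(abs(loc[...,1])<.016)&(abs(loc[...,2])<.03);P=loc[q]*1000
print(q.sum(),'disc top tool x',np.median(P[:,0]),'y',np.percentile(P[:,1],[1,99]).round(1),'z',np.percentile(P[:,2],[1,99]).round(1))
tops(m,p,d); green(m,p,150)
go(.459,-.3305,.15)
E
```

```text
t: 5.68
position: [0.5988, -0.0409, 0.163]
eef_rot: [0.174, 1.571, -2.545]
wrist_force: [0.6, -0.9, 0.0]
grip_width: 0.0226
2484 disc top tool x -38.72656759226359 y [-14.5  14.6] z [-13.4  10.7]
band 0.109 0.1185 n 2189 medz 0.1132 circle [598.2 -38.5] dia 40.3 mean [598.6 -38.1]
band 0.0975 0.106 n 1292 medz 0.1011 circle [595.5 -37.6] dia 54.2 mean [597.6 -37.3]
band 0.086 0.094 n 1642 medz 0.0892 circle [597.8 -35.2] dia 68.1 mean [604.4 -31.4]
green px [450. 265.] ctr mm [ 597.3 -249.2] mean [ 597.6 -249.3] dia 47.1
green px [  3. 252.] ctr mm [404.7 217.9] mean [405.8 214.6] dia 43.8
green px [ 8. 48.] ctr mm [614.6 254.6] mean [617.  247.7] dia 67.6
t 5.73 pos [ 0.5978 -0.0407  0.1606] w 0.0228 F [ 0.4  0.  -1.2] TOOL cm [ 1.08 20.74 24.54] LEVEL rot [0.     0.0024 0.0014]
```

```bash
python3 -m crank '{"claw":[1.6,1.6,1.6,1.6,1.6,1.6,1.6,1.6],"travel":[[0,1.5,1.7],[0,2.6,3],[0,2.6,3],[0,2.6,3],[0,2.6,3],[0,2.6,3],[0,2.6,3],[0,1.5,1.7]],"rot":[[0,0,0],[0,0,0],[0,0,0],[0,0,0],[0,0,0],[0,0,0],[0,0,0],[0,0,0]]}' 40; python3 - <<'E'
from h import *
go(.459,-.3305,.15)
m,p,d=shot('wrist','w6'); green(m,p,100)
go(.459,-.3305,.15)
E
```

```text
t: 6.4
position: [0.4749, -0.3034, 0.161]
eef_rot: [-1.195, 1.569, 2.379]
wrist_force: [0.7, -0.0, -0.3]
grip_width: 0.0228
t 6.4 pos [ 0.4749 -0.3034  0.161 ] w 0.0228 F [ 0.7 -0.  -0.3] TOOL cm [1.09 1.8  2.58] LEVEL rot [0.     0.0007 0.0018]
green px [298. 212.] ctr mm [ 459.9 -327.9] mean [ 460.4 -327.8] dia 33.1
green px [289.  52.] ctr mm [ 596.6 -249.5] mean [ 596.7 -253.6] dia 47.4
t 6.45 pos [ 0.474  -0.3057  0.161 ] w 0.0228 F [-1.4 -2.5 -0.1] TOOL cm [1.1  1.63 2.4 ] LEVEL rot [0.     0.0012 0.001 ]
```

View pics/w6.png

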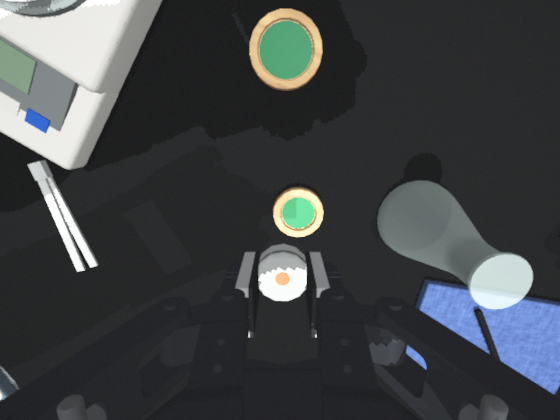

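The picture shows w50 held level with its orange dot at (283,279), the case50 well at (298,212) and the flask well to the right. I'll use the wrist estimate (.460,-.328).

```bash
cat >> h.py <<'E'
def held(f,lo,hi):
    m,p,d=shot('wrist',f); o=env.get_obs(); loc=(cloud(m,d)-o['position'])@R()
    q=(loc[...,0]>-hi)&(loc[...,0]<-lo)&(abs(loc[...,1])<.008)&(abs(loc[...,2])<.036); P=loc[q]*1000
    if len(P)<5: return print('held: none',len(P))
    print('held: n',len(P),'top x',np.median(P[:,0]).round(1),'at z+/-:',np.median(P[P[:,2]>3][:,0]).round(1),np.median(P[P[:,2]<-3][:,0]).round(1),'z range',np.percentile(P[:,2],[1,99]).round(1)); return m,p,d
E
python3 -m crank '{"claw":[1.6,1.6,1.6,1.6,1.6,1.6],"travel":[[0,0.8,1.2],[2,0.8,1.2],[3,0,0],[3,0,0],[3,0,0],[0,0,0]],"rot":[[0,0,0],[0,0,0],[0,0,0],[0,0,0],[0,0,0],[0,0,0]]}' 40; python3 - <<'E'
from h import *
m,p,d=held('w7',.030,.046); green(m,p,100); go(.46,-.328,-.0135)
E
```

```text
t: 6.95
position: [0.4564, -0.3351, 0.0485]
eef_rot: [1.716, 1.568, -1.001]
wrist_force: [-0.5, 1.0, -1.2]
grip_width: 0.0231
held: n 1582 top x -33.7 at z+/-: -33.7 -33.5 z range [-12.1  12.3]
green px [278. 203.] ctr mm [ 468.5 -325.5] mean [ 470.  -325.3] dia 26.6
t 7.0 pos [ 0.4575 -0.3359  0.0512] w 0.0228 F [-0.6  0.6  0.2] TOOL cm [ 6.47 -0.65 -0.54] LEVEL rot [ 0.     -0.0015 -0.005 ]
```

```bash
python3 -m crank '{"claw":[1.6,1.6,1.6,1.6,1.6],"travel":[[1.5,-0.6,-0.5],[1.5,0,0],[0,0,0],[0,0,0],[0,0,0]],"rot":[[0,0,0],[0,0,0],[0,0,0],[0,0,0],[0,0,0]]}' 40; python3 - <<'E'
from h import *
go(.46,-.328,-.0135)
m,p,d=held('w8',.028,.046); green(m,p,60); go(.46,-.328,-.0135)
C=cloud(m,d); 
# rim of the case: pale wood points
h=cv2.cvtColor(p,cv2.COLOR_RGB2HSV); k=cv2.inRange(h,(8,50,120),(28,200,255))>0
k&=(np.hypot(C[...,0]-.46,C[...,1]+.328)<.04)&(abs(C[...,2]-.0135)<.003)
P=(C[k][:,:2]*1000).astype(np.float32); print('rim',len(P),cv2.minEnclosingCircle(P), np.median(C[k][:,2]))
E
```

```text
t: 7.42
position: [0.4634, -0.3304, 0.0288]
eef_rot: [1.956, 1.557, -0.76]
wrist_force: [0.7, -0.4, -0.4]
grip_width: 0.0229
t 7.42 pos [ 0.4634 -0.3304  0.0288] w 0.0229 F [ 0.7 -0.4 -0.4] TOOL cm [ 4.23 -0.41  0.23] LEVEL rot [ 0.     -0.0051 -0.0124]
held: n 1703 top x -35.9 at z+/-: -36.0 -35.7 z range [-12.6  11.7]
green px [276. 225.] ctr mm [ 468.3 -323.5] mean [ 468.6 -323.4] dia 24.8
t 7.47 pos [ 0.4637 -0.3307  0.0292] w 0.023 F [-1.  -0.9 -0.5] TOOL cm [ 4.26 -0.46  0.25] LEVEL rot [ 0.     -0.0055 -0.0134]
rim 88 ((466.39422607421875, -328.2364501953125), 25.793960571289062) 0.01174099902402971
```

```bash
cat >> h.py <<'E'
def rim(m,p,xy,R0,dia):
    h=cv2.cvtColor(p,cv2.COLOR_RGB2HSV); k=cv2.inRange(h,(8,50,100),(30,220,255))|cv2.inRange(h,(55,100,50),(85,255,255))
    for c in cv2.findContours(k,cv2.RETR_EXTERNAL,cv2.CHAIN_APPROX_NONE)[0]:
        if cv2.contourArea(c)<400: continue
        P=np.array([onplane(m,u,v,.014)[:2] for u,v in c[:,0]])
        if np.hypot(*(P.mean(0)-xy))>R0: continue
        ctr,r=cv2.minEnclosingCircle((P*1000).astype(np.float32)); print('rim',np.round(ctr,1),'dia',round(2*r,1),'nominal',dia)
E
python3 - <<'E'
from h import *
for f in('w6','w5','w1'):
    a=np.load(f'pics/{f}.npz'); m={k:a[k] for k in('fx','fy','cx','cy','xyz','rotation')}
    for xy,D in(((.46,-.328),54),((.597,-.25),68),((.402,.237),82),((.611,.27),96)): print(f,end=' ');rim(m,a['p'],xy,.03,D)
E
```

```text
w6 rim [ 461.  -327.5] dia 55.5 nominal 54
w6 rim [ 595.8 -249.7] dia 68.4 nominal 68
w6 w6 w5 w5 rim [ 598.9 -246.2] dia 73.5 nominal 68
w5 w5 w1 w1 rim [ 596.5 -247.5] dia 71.0 nominal 68
w1 rim [404.1 234.5] dia 86.5 nominal 82
w1 rim [610.5 266.3] dia 99.4 nominal 96
```

```bash
python3 -m crank '{"claw":[1.6,1.6,1.6,1.6],"travel":[[0,-0.35,0.15],[2,0,0],[1,0,0],[0,0,0]],"rot":[[0,-0.005,-0.013],[0,0,0],[0,0,0],[0,0,0]]}' 40; python3 g.py .4605 -.328 -.0135
```

```text
t: 7.8
position: [0.4626, -0.3296, 0.003]
eef_rot: [2.116, 1.566, -0.601]
wrist_force: [0.9, -0.7, -1.3]
grip_width: 0.0226
t 7.8 pos [ 0.4626 -0.3296  0.003 ] w 0.0226 F [ 0.9 -0.7 -1.3] TOOL cm [ 1.65 -0.24  0.13] LEVEL rot [ 0.     -0.0027 -0.0044]
```

```bash
python3 -m crank '{"claw":[1.6,1.6,1.6,1.6,1.6],"travel":[[0,-0.24,0.13],[1,0,0],[0,0,0],[0.3,0,0],[0,0,0]],"rot":[[0,-0.003,-0.004],[0,0,0],[0,0,0],[0,0,0],[0,0,0]]}' 40; python3 g.py .4605 -.328 -.0135
```

```text
t: 8.22
position: [0.4605, -0.3282, -0.0094]
eef_rot: [0.851, 1.57, -1.865]
wrist_force: [-0.7, -0.3, -0.0]
grip_width: 0.023
t 8.22 pos [ 0.4605 -0.3282 -0.0094] w 0.023 F [-0.7 -0.3 -0. ] TOOL cm [ 0.41 -0.02 -0.01] LEVEL rot [ 0.      0.0004 -0.0004]
```

```bash
python3 -m crank '{"claw":[1.6,1.6,1.6],"travel":[[0.2,0,0],[0.1,0,0],[0,0,0]],"rot":[[0,0,0],[0,0,0],[0,0,0]]}' 40; python3 -m crank '{"claw":[1.6,1.6],"travel":[[0.1,0,0],[0,0,0]],"rot":[[0,0,0],[0,0,0]]}' 40; python3 g.py .4605 -.328 -.0135
```

```text
t: 8.47
position: [0.4608, -0.3284, -0.0124]
eef_rot: [1.343, 1.57, -1.374]
wrist_force: [-0.3, -0.8, -0.8]
grip_width: 0.0225
t: 8.63
position: [0.4609, -0.3285, -0.0133]
eef_rot: [1.526, 1.57, -1.19]
wrist_force: [-0.1, 0.0, -0.8]
grip_width: 0.0224
t 8.63 pos [ 0.4609 -0.3285 -0.0133] w 0.0224 F [-0.1  0.  -0.8] TOOL cm [ 0.02 -0.06  0.01] LEVEL rot [ 0.      0.0001 -0.0012]
```

```bash
for i in 1 2; do python3 -m crank '{"claw":[1.6,1.6],"travel":[[0.07,0,0],[0,0,0]],"rot":[[0,0,0],[0,0,0]]}' 40 | sed -n '2p;4p'; done; python3 g.py .4605 -.328 -.0135
```

```text
position: [0.461, -0.3286, -0.0135]
wrist_force: [-1.4, 0.7, 2.3]
position: [0.4611, -0.3287, -0.0134]
wrist_force: [-1.1, 1.6, 2.1]
t 8.97 pos [ 0.4611 -0.3287 -0.0134] w 0.0229 F [-1.1  1.6  2.1] TOOL cm [ 0.01 -0.08  0.02] LEVEL rot [ 0.     -0.0001 -0.0016]
```

Contact at z −.0135 (Fz +2 N), as predicted. I'll release and go up.

```bash
python3 -m crank '{"claw":[3.8,3.8,3.8,3.8,3.8,3.8,3.8,3.8],"travel":[[0,0,0],[0,0,0],[0,0,0],[-1,0,0],[-3,0,0],[-4,0,0],[-4,0,0],[-4,0,0]],"rot":[[0,0,0],[0,0,0],[0,0,0],[0,0,0],[0,0,0],[0,0,0],[0,0,0],[0,0,0]]}' 40; python3 -m crank '{"claw":[5.2,5.2,5.2,5.2,5.2,5.2],"travel":[[-1.5,-1.1,-1.2],[-1,-2.6,-3],[0,-2.6,-3],[0,-2.6,-3],[0,-2.6,-3],[0,0,0]],"rot":[[0,0,0],[0,0,0],[0,0,0],[0,0,0],[0,0,0],[0,0,0]]}' 40;  python3 - <<'E'
from h import *
m,p,d=shot('wrist','w9'); tops(m,p,d,(.4605,-.328),((.0185,.0275),(.005,.0115),(.0118,.016)))
m,p,d=shot('top','t9'); tops(m,p,d,(.4605,-.328),((.0175,.0275),))
go(.598,-.0385,.16)
E
```

```text
t: 9.63
position: [0.4572, -0.3254, 0.146]
eef_rot: [-1.085, 1.557, 2.481]
wrist_force: [-0.2, -0.1, 0.4]
grip_width: 0.0376
t: 10.13
position: [0.5362, -0.1644, 0.189]
eef_rot: [2.335, 1.562, -0.388]
wrist_force: [0.3, -0.4, -0.1]
grip_width: 0.0517
band 0.0185 0.0275 n 40 medz 0.0217 circle [ 470.7 -331.2] dia 14.7 mean [ 471.4 -331.2]
band 0.005 0.0115 n 120 medz 0.0093 circle [ 469.7 -334. ] dia 26.2 mean [ 472.8 -335.3]
band 0.0118 0.016 n 204 medz 0.013 circle [ 472.8 -334.2] dia 43.9 mean [ 477.3 -335.5]
band 0.0175 0.0275 n 72 medz 0.0215 circle [ 460.7 -331.7] dia 26.2 mean [ 461.4 -331.1]
t 10.23 pos [ 0.5347 -0.1683  0.1887] w 0.0522 F [-0.4 -0.4  0.9] TOOL cm [  2.85  -9.32 -11.04] LEVEL rot [ 0.     -0.0048 -0.0072]
```

View pics/w9.png

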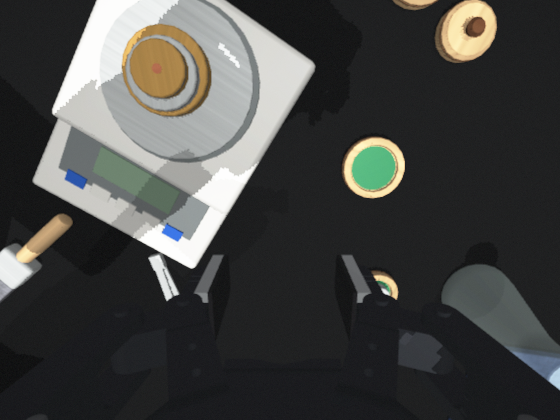

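The top view puts w50 at (460.7,−331.7), z .0215, against a well centre of (458.7,−331.4), so it sits flat in its well. The stack is intact at about (157,68) in the wrist view. Now w100.

```bash
python3 -m crank '{"claw":[5.2,5.2,5.2,5.2,5.2,5.2,5.2],"travel":[[0,-2.3,-2.7],[0,-2.3,-2.7],[0,-2.3,-2.7],[1.5,-2.3,-2.7],[3,0,0],[0,0,0],[0,0,0]],"rot":[[0,-0.005,-0.007],[0,0,0],[0,0,0],[0,0,0],[0,0,0],[0,0,0],[0,0,0]]}'; python3 - <<'E'
from h import *
m,p,d=shot('wrist','w10'); tops(m,p,d); go(.598,-.0385,.079)
E
```

```text
t: 10.82
position: [0.5976, -0.0449, 0.1454]
eef_rot: [1.842, 1.568, -0.892]
wrist_force: [-0.1, 0.7, 0.4]
grip_width: 0.0523
band 0.109 0.1185 n 2566 medz 0.1132 circle [598.  -38.4] dia 40.2 mean [598.4 -38.2]
band 0.0975 0.106 n 1571 medz 0.1011 circle [595.4 -37.6] dia 54.3 mean [596.3 -37.4]
band 0.086 0.094 n 1879 medz 0.0891 circle [597.9 -35.3] dia 68.1 mean [605.  -31.4]
t 10.87 pos [ 0.5971 -0.0452  0.1451] w 0.0519 F [-0.3  0.3 -0.5] TOOL cm [ 6.61 -0.6  -0.35] LEVEL rot [ 0.      0.     -0.0028]
```

```bash
python3 -m crank '{"claw":[5.2,5.2,5.2,5.2,5.2],"travel":[[1,-0.6,-0.35],[2,0,0],[1.5,0,0],[0,0,0],[0,0,0]],"rot":[[0,0,-0.003],[0,0,0],[0,0,0],[0,0,0],[0,0,0]]}'; python3 g.py .598 -.0385 .079
```

```text
t: 11.28
position: [0.5994, -0.0429, 0.1036]
eef_rot: [2.667, 1.564, -0.075]
wrist_force: [0.1, -0.0, 0.6]
grip_width: 0.052
t 11.28 pos [ 0.5994 -0.0429  0.1036] w 0.052 F [ 0.1 -0.   0.6] TOOL cm [ 2.46 -0.47 -0.03] LEVEL rot [ 0.     -0.0059 -0.003 ]
```

```bash
python3 -m crank '{"claw":[5.2,5.2,5.2,5.2,5.2,5.2],"travel":[[0,-0.45,0],[0,0,0],[1.2,0,0],[0.9,0,0],[0,0,0],[0,0,0]],"rot":[[0,-0.006,-0.003],[0,0,0],[0,0,0],[0,0,0],[0,0,0],[0,0,0]]}'; python3 g.py .598 -.0385 .079
```

```text
t: 11.78
position: [0.599, -0.0394, 0.0844]
eef_rot: [2.584, 1.567, -0.159]
wrist_force: [0.1, -1.2, 0.4]
grip_width: 0.0517
t 11.78 pos [ 0.599  -0.0394  0.0844] w 0.0517 F [ 0.1 -1.2  0.4] TOOL cm [ 0.54 -0.12  0.06] LEVEL rot [ 0.     -0.0036 -0.0023]
```

```bash
python3 -m crank '{"claw":[5.2,5.2,5.2],"travel":[[0.35,-0.12,0.06],[0.25,0,0],[0,0,0]],"rot":[[0,-0.0036,-0.002],[0,0,0],[0,0,0]]}'; python3 g.py .598 -.0385 .079; python3 -m crank '{"claw":[3,3,3,3,3],"travel":[[0,0,0],[0,0,0],[0,0,0],[0,0,0],[0,0,0]],"rot":[[0,0,0],[0,0,0],[0,0,0],[0,0,0],[0,0,0]]}' 40; python3 - <<'E'
from h import *
go(.598,-.0385,.079)
held('w11',.028,.042)
E
```

```text
t: 12.03
position: [0.5978, -0.0384, 0.0777]
eef_rot: [-0.211, 1.57, -2.954]
wrist_force: [0.2, -0.8, -0.6]
grip_width: 0.0523
t 12.03 pos [ 0.5978 -0.0384  0.0777] w 0.0523 F [ 0.2 -0.8 -0.6] TOOL cm [-0.13  0.02 -0.01] LEVEL rot [0.     0.0006 0.0001]
t: 12.45
position: [0.5979, -0.0384, 0.0781]
eef_rot: [0.15, 1.57, -2.593]
wrist_force: [-0.8, 0.1, -1.6]
grip_width: 0.0368
t 12.45 pos [ 0.5979 -0.0384  0.0781] w 0.0368 F [-0.8  0.1 -1.6] TOOL cm [-0.09  0.01 -0.  ] LEVEL rot [ 0.      0.0004 -0.0001]
held: n 2570 top x -35.2 at z+/-: -35.2 -35.2 z range [-19.8  18.3]
```

Blocked at 36.8 mm, the same 3 mm compliance, so w100 is held. Lift and carry it to case100 at (.5965,−.2495).

```bash
python3 -m crank '{"claw":[3,3,3,3,3,3,3,3],"travel":[[-0.3,0,0],[-0.7,0,0],[-2,0,0],[-2.5,0,0],[-1,1.5,0.7],[0,2.9,1.4],[0,2.9,1.4],[0,2.9,1.4]],"rot":[[0,0,0],[0,0,0],[0,0,0],[0,0,0],[0,0,0],[0,0,0],[0,0,0],[0,0,0]]}' 40; python3 -m crank '{"claw":[3,3,3,3,3],"travel":[[0,2.9,1.4],[0,2.3,1.1],[0,0,0],[0,0,0],[0,0,0]],"rot":[[0,0,0],[0,0,0],[0,0,0],[0,0,0],[0,0,0]]}' 40; python3 - <<'E'
from h import *
m,p,d=held('w12',.028,.042); green(m,p,150); rim(m,p,(.597,-.25),.03,68); go(.5965,-.2495,-.0135)
E
```

```text
t: 13.17
position: [0.5929, -0.1495, 0.15]
eef_rot: [2.737, 1.57, 0.002]
wrist_force: [-0.0, 0.3, -0.6]
grip_width: 0.0367
t: 13.58
position: [0.5897, -0.216, 0.1536]
eef_rot: [2.216, 1.566, -0.524]
wrist_force: [-0.5, 0.3, -1.3]
grip_width: 0.0367
held: n 2589 top x -35.2 at z+/-: -35.2 -35.1 z range [-19.7  18.4]
green px [315. 198.] ctr mm [ 596.9 -249.7] mean [ 597.2 -249.5] dia 47.3
rim [ 597.6 -249.5] dia 69.0 nominal 68
t 13.63 pos [ 0.5898 -0.2156  0.1536] w 0.0369 F [-1.  -0.5 -1.8] TOOL cm [16.72  3.32  0.76] LEVEL rot [ 0.     -0.0029 -0.0038]
```

```bash
python3 -m crank '{"claw":[3,3,3,3,3,3,3],"travel":[[1,1.7,0.35],[3,1.7,0.35],[3.5,0,0],[3,0,0],[2,0,0],[0,0,0],[0,0,0]],"rot":[[0,-0.003,-0.004],[0,0,0],[0,0,0],[0,0,0],[0,0,0],[0,0,0],[0,0,0]]}' 40; python3 g.py .597 -.2497 -.0135
```

```text
t: 14.22
position: [0.6008, -0.2434, 0.0277]
eef_rot: [2.512, 1.566, -0.219]
wrist_force: [-0.2, 0.2, -0.4]
grip_width: 0.0366
t 14.22 pos [ 0.6008 -0.2434  0.0277] w 0.0366 F [-0.2  0.2 -0.4] TOOL cm [4.12 0.41 0.62] LEVEL rot [ 0.     -0.0039 -0.0029]
```

```bash
python3 -m crank '{"claw":[3,3,3,3,3,3],"travel":[[0,0.41,0.62],[0,0,0],[1.5,0,0],[1.2,0,0],[0,0,0],[0,0,0]],"rot":[[0,-0.004,-0.003],[0,0,0],[0,0,0],[0,0,0],[0,0,0],[0,0,0]]}' 40; python3 g.py .597 -.2497 -.0135
```

```text
t: 14.72
position: [0.5996, -0.25, 0.0044]
eef_rot: [2.266, 1.563, -0.463]
wrist_force: [0.1, 0.2, -0.6]
grip_width: 0.0367
t 14.72 pos [ 0.5996 -0.25    0.0044] w 0.0367 F [ 0.1  0.2 -0.6] TOOL cm [ 1.79 -0.14  0.24] LEVEL rot [ 0.     -0.0047 -0.0057]
```

```bash
python3 -m crank '{"claw":[3,3,3,3,3],"travel":[[0,-0.14,0.24],[1,0,0],[0.4,0,0],[0,0,0],[0,0,0]],"rot":[[0,-0.005,-0.006],[0,0,0],[0,0,0],[0,0,0],[0,0,0]]}' 40; python3 g.py .597 -.2497 -.0137; python3 -m crank '{"claw":[3,3],"travel":[[0.15,0,0],[0,0,0]],"rot":[[0,0,0],[0,0,0]]}' 40 | sed -n '2p;4p'; python3 g.py .597 -.2497 -.0137
```

```text
t: 15.13
position: [0.5966, -0.2497, -0.011]
eef_rot: [-0.89, 1.569, 2.664]
wrist_force: [-1.0, 0.0, -0.8]
grip_width: 0.0366
t 15.13 pos [ 0.5966 -0.2497 -0.011 ] w 0.0366 F [-1.   0.  -0.8] TOOL cm [ 0.27  0.02 -0.04] LEVEL rot [0.     0.0008 0.001 ]
position: [0.5966, -0.2497, -0.0127]
wrist_force: [-0.0, 0.4, -1.7]
t 15.3 pos [ 0.5966 -0.2497 -0.0127] w 0.0368 F [-0.   0.4 -1.7] TOOL cm [ 0.1   0.02 -0.03] LEVEL rot [0.     0.0009 0.001 ]
```

```bash
for i in 1 2 3; do python3 -m crank '{"claw":[3,3],"travel":[[0.06,0,0],[0,0,0]],"rot":[[0,0,0],[0,0,0]]}' 40 | sed -n '2p;4p'; done
```

```text
position: [0.5968, -0.2498, -0.0131]
wrist_force: [0.2, -0.4, -1.2]
position: [0.5969, -0.2498, -0.0135]
wrist_force: [0.2, -0.8, -1.4]
position: [0.5971, -0.2499, -0.0139]
wrist_force: [0.1, -0.3, -1.1]
```

```bash
for i in 1 2; do python3 -m crank '{"claw":[3,3],"travel":[[0.06,0,0],[0,0,0]],"rot":[[0,0,0],[0,0,0]]}' 40 | sed -n '2p;4p'; done
```

```text
position: [0.5973, -0.2499, -0.014]
wrist_force: [0.2, -0.5, -1.1]
position: [0.5974, -0.25, -0.014]
wrist_force: [-0.5, -0.6, -1.7]
```

```bash
python3 -m crank '{"claw":[3,3],"travel":[[0.12,0,0],[0,0,0]],"rot":[[0,0,0],[0,0,0]]}' 40 | sed -n '2p;4p'
```

```text
position: [0.5977, -0.2501, -0.0139]
wrist_force: [-0.7, 0.6, -1.5]
```

Descent stopped at −.0139, the predicted seating height. Release, lift and go back to the stack.

```bash
python3 -m crank '{"claw":[5,5,5,5,5,5,5,5],"travel":[[0,0,0],[0,0,0],[0,0,0],[-1,0,0],[-3,0,0],[-4,0,0],[-4,0,0],[-3,-1,-0.5]],"rot":[[0,0,0],[0,0,0],[0,0,0],[0,0,0],[0,0,0],[0,0,0],[0,0,0],[0,0,0]]}' 40; python3 -m crank '{"claw":[6.6,6.6,6.6,6.6,6.6,6.6,6.6],"travel":[[-1,-2.9,-1.4],[0,-2.9,-1.4],[0,-2.9,-1.4],[0,-2.9,-1.4],[0,-2.9,-1.4],[0,0,0],[0,0,0]],"rot":[[0,0,0],[0,0,0],[0,0,0],[0,0,0],[0,0,0],[0,0,0],[0,0,0]]}' 40;  python3 - <<'E'
from h import *
m,p,d=shot('top','t13'); tops(m,p,d,(.4605,-.328),((.0175,.0275),)); tops(m,p,d,(.596,-.251),((.0165,.0275),)); green(m,p)
m,p,d=shot('wrist','w13'); tops(m,p,d)
go(.5954,-.0376,.066)
E
```

```text
t: 16.97
position: [0.5942, -0.2383, 0.1354]
eef_rot: [-0.85, 1.558, 2.703]
wrist_force: [0.7, -0.8, 0.1]
grip_width: 0.05
t: 17.55
position: [0.6046, -0.0718, 0.162]
eef_rot: [2.591, 1.562, -0.141]
wrist_force: [0.2, -0.2, -0.3]
grip_width: 0.0658
band 0.0175 0.0275 n 75 medz 0.0211 circle [ 463.5 -333.4] dia 30.7 mean [ 463.4 -333.6]
band 0.0165 0.0275 n 165 medz 0.0209 circle [ 599.6 -255. ] dia 44.6 mean [ 596.8 -253.1]
green px [169. 258.] ctr mm [401.  234.8] mean [401.1 234.6] dia 56.1
green px [161. 185.] ctr mm [610.3 267.9] mean [610.6 268.4] dia 70.7
band 0.0975 0.106 n 3728 medz 0.1012 circle [595.3 -37.7] dia 54.4 mean [595.9 -37.5]
band 0.086 0.094 n 1673 medz 0.0892 circle [597.9 -35.3] dia 67.9 mean [604.3 -33.1]
t 17.65 pos [ 0.6046 -0.0729  0.1618] w 0.0659 F [0.7 1.3 0.1] TOOL cm [ 9.57 -3.64 -0.48] LEVEL rot [ 0.     -0.0072 -0.0043]
```

View pics/w13.png

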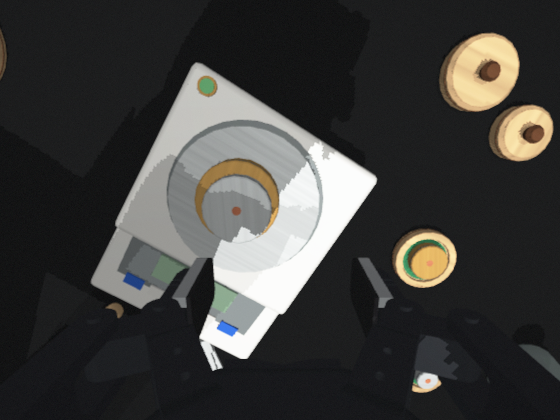

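w100 sits in its well at (430,261) and w50 in its own at (428,380); the grey w200 is now on top at (237,208). I'll measure the tip setback at this wider opening.

```bash
cat >> h.py <<'E'
def tips(f):
    a=np.load(f'pics/{f}.npz'); m={k:a[k] for k in('fx','fy','cx','cy','xyz','rotation')}; C=cloud(m,a['d'])
    o=env.get_obs(); r=R(); mn=cams.camera_model('wrist'); Rc=Ro.from_euler('xyz',mn['rotation']).as_matrix()
    loc=((C-m['xyz'])@m['rotation'])@(Rc.T@r)+(r.T@(np.array(mn['xyz'])-o['position']))
    k=(abs(loc[...,2])<.012)&(loc[...,0]<-.022)&(loc[...,0]>-.06)&(abs(loc[...,1])<.062)&(abs(loc[...,1])>.004)
    for s in(1,-1): P=loc[k&(loc[...,1]*s>0)]; q=np.sort(P[:,0])[::-1]*1000; print(f,'tip',s,q[[3,15,40]].round(1),'y',np.abs(P[:,1]).min().round(4))
E
python3 -c "
from h import *
for f in('w13','w9','w1'): tips(f)"
```

```text
w13 tip 1 [-33.8 -34.7 -36. ] y 0.0323
w13 tip -1 [-33.7 -34.7 -35.9] y 0.0327
w9 tip 1 [-30.3 -31.3 -33. ] y 0.0254
w9 tip -1 [-30.3 -31.3 -33.2] y 0.0258
w1 tip 1 [-28.3 -30.5 -32.2] y 0.0196
w1 tip -1 [-29.1 -30.4 -32.5] y 0.02
```

```bash
python3 -m crank '{"claw":[6.6,6.6,6.6,6.6],"travel":[[0,-1.9,-0.3],[0,-1.8,-0.2],[0,0,0],[0,0,0]],"rot":[[0,-0.007,-0.004],[0,0,0],[0,0,0],[0,0,0]]}'; python3 g.py .5954 -.0376 .066
```

```text
t: 17.98
position: [0.5944, -0.0405, 0.162]
eef_rot: [1.198, 1.57, -1.541]
wrist_force: [-0.4, -0.3, -0.2]
grip_width: 0.0663
t 17.98 pos [ 0.5944 -0.0405  0.162 ] w 0.0663 F [-0.4 -0.3 -0.2] TOOL cm [ 9.6  -0.23 -0.21] LEVEL rot [ 0.      0.0003 -0.0008]
```

```bash
python3 -m crank '{"claw":[6.6,6.6,6.6,6.6,6.6,6.6],"travel":[[2,-0.23,-0.2],[3,0,0],[2,0,0],[1,0,0],[0,0,0],[0,0,0]],"rot":[[0,0,0],[0,0,0],[0,0,0],[0,0,0],[0,0,0],[0,0,0]]}'; python3 g.py .5954 -.0376 .0655
```

```text
t: 18.48
position: [0.5979, -0.045, 0.081]
eef_rot: [2.241, 1.566, -0.504]
wrist_force: [0.9, 0.1, 0.7]
grip_width: 0.066
t 18.48 pos [ 0.5979 -0.045   0.081 ] w 0.066 F [0.9 0.1 0.7] TOOL cm [ 1.55 -0.79 -0.05] LEVEL rot [ 0.     -0.0032 -0.0041]
```

```bash
python3 -m crank '{"claw":[6.6,6.6,6.6,6.6,6.6],"travel":[[0,-0.78,-0.05],[0,0,0],[0.8,-0.05,0.03],[0.6,0,0],[0,0,0]],"rot":[[0,-0.003,-0.004],[0,0,0],[0,0,0],[0,0,0],[0,0,0]]}'; python3 g.py .5954 -.0376 .0655
```

```text
t: 18.9
position: [0.597, -0.0376, 0.0701]
eef_rot: [2.64, 1.565, -0.106]
wrist_force: [0.7, -0.6, 0.3]
grip_width: 0.066
t 18.9 pos [ 0.597  -0.0376  0.0701] w 0.066 F [ 0.7 -0.6  0.3] TOOL cm [ 0.46 -0.06  0.15] LEVEL rot [ 0.     -0.0053 -0.0029]
```

```bash
python3 -m crank '{"claw":[6.6,6.6,6.6],"travel":[[0.2,-0.06,0.15],[0.25,0,0],[0,0,0]],"rot":[[0,-0.005,-0.003],[0,0,0],[0,0,0]]}'; python3 g.py .5954 -.0376 .0655; python3 -m crank '{"claw":[4.2,4.2,4.2,4.2,4.2],"travel":[[0,0,0],[0,0,0],[0,0,0],[0,0,0],[0,0,0]],"rot":[[0,0,0],[0,0,0],[0,0,0],[0,0,0],[0,0,0]]}' 60; python3 - <<'E'
from h import *
go(.5954,-.0376,.0655)
held('w14',.028,.044)
E
```

```text
t: 19.15
position: [0.5953, -0.0375, 0.0652]
eef_rot: [-1.209, 1.571, 2.328]
wrist_force: [-0.8, -0.2, 0.0]
grip_width: 0.0661
t 19.15 pos [ 0.5953 -0.0375  0.0652] w 0.0661 F [-0.8 -0.2  0. ] TOOL cm [-0.03  0.01 -0.01] LEVEL rot [0.     0.0001 0.0003]
t: 19.57
position: [0.5953, -0.0377, 0.0658]
eef_rot: [-0.617, 1.57, 2.921]
wrist_force: [0.5, -0.0, -1.0]
grip_width: 0.0497
t 19.57 pos [ 0.5953 -0.0377  0.0658] w 0.0497 F [ 0.5 -0.  -1. ] TOOL cm [ 0.03 -0.01 -0.01] LEVEL rot [0.     0.0003 0.0002]
held: n 3478 top x -35.3 at z+/-: -35.4 -35.3 z range [-26.9  24.9]
```

Blocked at 49.7 mm, so w200 is held. Lift and carry it to case200.

```bash
python3 -m crank '{"claw":[4.2,4.2,4.2,4.2,4.2,4.2,4.2,4.2],"travel":[[-0.3,0,0],[-0.7,0,0],[-2,0,0],[-3,0,0],[-1,-1.5,0.3],[0,-2.9,0.5],[0,-3.5,0.6],[0,-3.5,0.6]],"rot":[[0,0,0],[0,0,0],[0,0,0],[0,0,0],[0,0,0],[0,0,0],[0,0,0],[0,0,0]]}' 60; python3 -m crank '{"claw":[4.2,4.2,4.2,4.2,4.2,4.2,4.2,4.2],"travel":[[0,-3.5,0.6],[0,-3.5,0.6],[0,-3.5,0.6],[0,-3.5,0.6],[0,-3.5,0.6],[0,-2,0.4],[0,0,0],[0,0,0]],"rot":[[0,0,0],[0,0,0],[0,0,0],[0,0,0],[0,0,0],[0,0,0],[0,0,0],[0,0,0]]}' 60; python3 - <<'E'
from h import *
go(.401,.236,-.0135)
m,p,d=held('w15',.028,.044); green(m,p,150); rim(m,p,(.401,.236),.03,82); tops(m,p,d)
E
```

```text
t: 20.28
position: [0.5338, 0.058, 0.1417]
eef_rot: [2.641, 1.568, -0.111]
wrist_force: [1.1, 1.0, -1.6]
grip_width: 0.0492
t: 20.95
position: [0.4195, 0.237, 0.1467]
eef_rot: [3.051, 1.563, 0.303]
wrist_force: [0.3, -0.2, -1.3]
grip_width: 0.0499
t 20.95 pos [0.4195 0.237  0.1467] w 0.0499 F [ 0.3 -0.2 -1.3] TOOL cm [16.   -0.63  1.87] LEVEL rot [ 0.     -0.0077 -0.0007]
held: n 3473 top x -35.4 at z+/-: -35.4 -35.3 z range [-26.8  25.1]
green px [275. 203.] ctr mm [402.3 237.4] mean [408.2 240.4] dia 61.2
green px [332.   8.] ctr mm [593.1 263.5] mean [587.6 261.1] dia 63.2
rim [403.5 237.9] dia 82.1 nominal 82
```

View pics/w15.png

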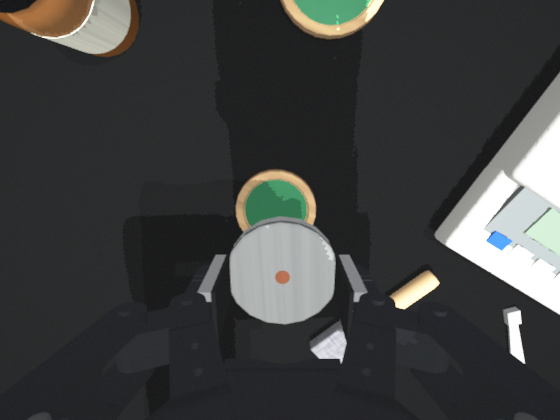

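w200 is held level (dot at (283,277)), with its well ahead at about (275,205). Target (.402,.237).

```bash
python3 -m crank '{"claw":[4.2,4.2,4.2,4.2,4.2,4.2],"travel":[[1,-0.6,1.8],[3,0,0],[3.5,0,0],[3.5,0,0],[0,0,0],[0,0,0]],"rot":[[0,-0.008,-0.001],[0,0,0],[0,0,0],[0,0,0],[0,0,0],[0,0,0]]}' 60; python3 g.py .402 .237 -.0137
```

```text
t: 21.5
position: [0.4064, 0.2327, 0.0366]
eef_rot: [-3.122, 1.563, 0.406]
wrist_force: [0.9, 0.5, -0.7]
grip_width: 0.0495
t 21.5 pos [0.4064 0.2327 0.0366] w 0.0495 F [ 0.9  0.5 -0.7] TOOL cm [ 5.03 -0.57  0.29] LEVEL rot [ 0.     -0.0075  0.0001]
```

```bash
python3 -m crank '{"claw":[4.2,4.2,4.2,4.2,4.2,4.2],"travel":[[0,-0.57,0.29],[0,0,0],[2,0,0],[1.5,0,0],[0,0,0],[0,0,0]],"rot":[[0,-0.008,0],[0,0,0],[0,0,0],[0,0,0],[0,0,0],[0,0,0]]}' 60; python3 g.py .402 .237 -.0137
```

```text
t: 22.0
position: [0.4078, 0.2391, 0.0106]
eef_rot: [-3.084, 1.558, 0.442]
wrist_force: [0.6, 0.4, -2.0]
grip_width: 0.0497
t 22.0 pos [0.4078 0.2391 0.0106] w 0.0497 F [ 0.6  0.4 -2. ] TOOL cm [ 2.42 -0.02  0.64] LEVEL rot [ 0.     -0.0128  0.0007]
```

```bash
python3 -m crank '{"claw":[4.2,4.2,4.2,4.2,4.2,4.2],"travel":[[0,0,0.64],[0,0,0],[1.1,0,0.1],[0.5,0,0.1],[0,0,0],[0,0,0]],"rot":[[0,-0.013,0],[0,0,0],[0,-0.003,0],[0,0,0],[0,0,0],[0,0,0]]}' 60; python3 g.py .402 .237 -.0142
```

```text
t: 22.5
position: [0.4015, 0.2368, -0.0024]
eef_rot: [-2.621, 1.569, 0.906]
wrist_force: [-0.1, -0.7, -2.3]
grip_width: 0.0497
t 22.5 pos [ 0.4015  0.2368 -0.0024] w 0.0497 F [-0.1 -0.7 -2.3] TOOL cm [ 1.18 -0.   -0.05] LEVEL rot [ 0.     -0.0018  0.001 ]
```

```bash
python3 -m crank '{"claw":[4.2,4.2,4.2,4.2],"travel":[[0.8,0,0],[0.1,0,0],[0.1,0,0],[0,0,0]],"rot":[[0,-0.002,0],[0,0,0],[0,0,0],[0,0,0]]}' 60|sed -n '2p;4p'; for i in 1 2 3; do python3 -m crank '{"claw":[4.2,4.2],"travel":[[0.08,0,0],[0,0,0]],"rot":[[0,0,0],[0,0,0]]}' 60 | sed -n '2p;4p'; done;  python3 g.py .402 .237 -.0142
```

```text
position: [0.4014, 0.2367, -0.0138]
wrist_force: [-0.2, 0.1, -2.2]
position: [0.4015, 0.2368, -0.0142]
wrist_force: [-0.6, 1.2, -1.9]
position: [0.4016, 0.2369, -0.0141]
wrist_force: [-0.3, -0.2, -1.6]
position: [0.4019, 0.237, -0.0142]
wrist_force: [0.3, -0.1, -1.6]
t 23.33 pos [ 0.4019  0.237  -0.0142] w 0.0499 F [ 0.3 -0.1 -1.6] TOOL cm [ 0.    0.   -0.01] LEVEL rot [0.     0.0001 0.001 ]
```

Seated at −.0142 as predicted. Release, lift, and return for w500.

```bash
python3 -m crank '{"claw":[6.4,6.4,6.4,6.4,6.4,6.4,6.4,6.4],"travel":[[0,0,0],[0,0,0],[0,0,0],[-1,0,0],[-3,0,0],[-4,0,0],[-4,0,0],[-4,0,0]],"rot":[[0,0,0],[0,0,0],[0,0,0],[0,0,0],[0,0,0],[0,0,0],[0,0,0],[0,0,0]]}' 60; python3 -m crank '{"claw":[8.5,8.5,8.5,8.5,8.5,8.5,8.5,8.5],"travel":[[-1,1.5,-0.3],[0,3.5,-0.7],[0,3.5,-0.7],[0,3.5,-0.7],[0,3.5,-0.7],[0,3.5,-0.7],[0,3.5,-0.7],[0,3.5,-0.7]],"rot":[[0,0,0],[0,0,0],[0,0,0],[0,0,0],[0,0,0],[0,0,0],[0,0,0],[0,0,0]]}' 60; python3 -m crank '{"claw":[8.5,8.5,8.5,8.5],"travel":[[0,3.5,-0.7],[0,2,-0.4],[0,0,0],[0,0,0]],"rot":[[0,0,0],[0,0,0],[0,0,0],[0,0,0]]}' 60;  python3 - <<'E'
from h import *
go(.5979,-.0353,.052)
m,p,d=shot('top','t16'); tops(m,p,d,(.402,.236),((.0165,.0275),)); green(m,p)
m,p,d=shot('wrist','w16'); tops(m,p,d); tips('w16')
p2,_=cams.camera('side'); cv2.imwrite('pics/c16.png',np.hstack([p[...,::-1][:,:400],p2[300:420,100:350,::-1].repeat(1,0) if 0 else cv2.resize(p2[:,60:460,::-1],(400,420))]))
E
```

```text
t: 24.0
position: [0.398, 0.2349, 0.147]
eef_rot: [-0.024, 1.557, -2.78]
wrist_force: [1.5, 0.7, 0.6]
grip_width: 0.064
t: 24.67
position: [0.551, 0.0102, 0.1755]
eef_rot: [3.03, 1.562, 0.283]
wrist_force: [0.4, 0.4, 0.2]
grip_width: 0.0849
t: 25.0
position: [0.5856, -0.0452, 0.1783]
eef_rot: [2.869, 1.559, 0.115]
wrist_force: [0.3, 1.0, -0.2]
grip_width: 0.0849
t 25.0 pos [ 0.5856 -0.0452  0.1783] w 0.0849 F [ 0.3  1.  -0.2] TOOL cm [12.64 -0.49 -1.38] LEVEL rot [ 0.     -0.0109 -0.0031]
band 0.0165 0.0275 n 288 medz 0.0208 circle [402.3 233.2] dia 53.8 mean [402.1 232.7]
green px [161. 185.] ctr mm [610.6 268.5] mean [610.7 268.4] dia 70.2
band 0.086 0.094 n 4872 medz 0.0892 circle [597.7 -35.4] dia 68.3 mean [598.4 -35. ]
w16 tip 1 [-39.6 -40.3 -41.6] y 0.0417
w16 tip -1 [-39.9 -40.6 -41.4] y 0.0421
```

View pics/c16.png

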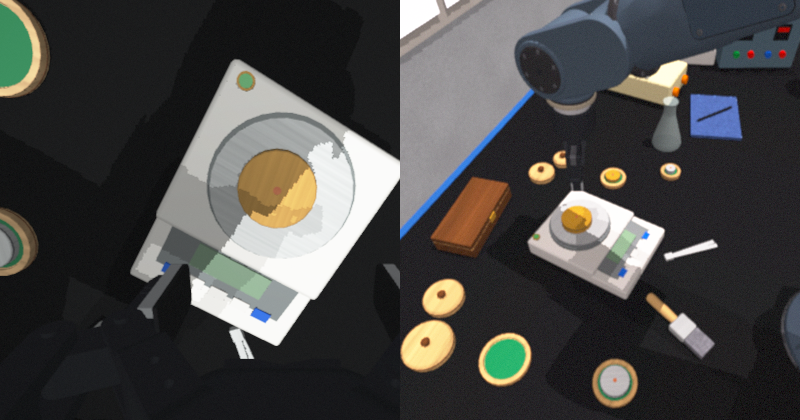

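w200 is in its well (top view (402.3,233.2), top z .021, against a well centre of (401,234.8)). w500 is alone on the pan at (.5978,−.0354). Descend for it with the gripper fully open.

```bash
python3 -m crank '{"claw":[8.5,8.5,8.5,8.5,8.5,8.5,8.5],"travel":[[0,-0.5,-1.4],[2,0,0],[3,0,0],[2.5,0,0],[1,0,0],[0,0,0],[0,0,0]],"rot":[[0,-0.011,-0.003],[0,0,0],[0,0,0],[0,0,0],[0,0,0],[0,0,0],[0,0,0]]}'; python3 g.py .5978 -.0354 .0455
```

```text
t: 25.73
position: [0.5948, -0.0256, 0.0946]
eef_rot: [2.778, 1.568, 0.035]
wrist_force: [-0.5, 0.2, -0.5]
grip_width: 0.0853
t 25.73 pos [ 0.5948 -0.0256  0.0946] w 0.0853 F [-0.5  0.2 -0.5] TOOL cm [4.91 1.02 0.12] LEVEL rot [ 0.     -0.0026 -0.001 ]
```

```bash
python3 -m crank '{"claw":[8.5,8.5,8.5,8.5,8.5],"travel":[[0,1,0.12],[0,0,0],[1,0,0],[0,0,0],[0,0,0]],"rot":[[0,-0.003,-0.001],[0,0,0],[0,0,0],[0,0,0],[0,0,0]]}'; python3 g.py .5978 -.0354 .0455
```

```text
t: 26.15
position: [0.6002, -0.0363, 0.0889]
eef_rot: [2.564, 1.564, -0.178]
wrist_force: [0.2, 0.2, 0.2]
grip_width: 0.0852
t 26.15 pos [ 0.6002 -0.0363  0.0889] w 0.0852 F [0.2 0.2 0.2] TOOL cm [ 4.34 -0.19  0.21] LEVEL rot [ 0.     -0.0054 -0.0035]
```

```bash
python3 -m crank '{"claw":[8.5,8.5,8.5,8.5,8.5,8.5],"travel":[[0,-0.19,0.21],[0,0,0],[1.2,-0.05,0.03],[0.8,-0.05,0.03],[0,0,0],[0,0,0]],"rot":[[0,-0.005,-0.003],[0,0,0],[0,-0.002,-0.002],[0,0,0],[0,0,0],[0,0,0]]}'; python3 g.py .5978 -.0354 .0455
```

```text
t: 26.65
position: [0.596, -0.0344, 0.0669]
eef_rot: [-0.724, 1.568, 2.817]
wrist_force: [-0.3, 0.2, -0.4]
grip_width: 0.0849
t 26.65 pos [ 0.596  -0.0344  0.0669] w 0.0849 F [-0.3  0.2 -0.4] TOOL cm [ 2.14  0.16 -0.13] LEVEL rot [0.     0.0024 0.0021]
```

```bash
python3 -m crank '{"claw":[8.5,8.5,8.5,8.5,8.5,8.5],"travel":[[0,0.16,-0.13],[0,0,0],[1,0,0],[0.6,0,0],[0,0,0],[0,0,0]],"rot":[[0,0.002,0.002],[0,0,0],[0,0,0],[0,0,0],[0,0,0],[0,0,0]]}'; python3 g.py .5978 -.0354 .0455
```

```text
t: 27.15
position: [0.598, -0.0355, 0.0488]
eef_rot: [0.073, 1.57, -2.67]
wrist_force: [0.2, 0.5, -0.3]
grip_width: 0.085
t 27.15 pos [ 0.598  -0.0355  0.0488] w 0.085 F [ 0.2  0.5 -0.3] TOOL cm [ 0.33 -0.02  0.02] LEVEL rot [ 0.      0.0004 -0.    ]
```

```bash
python3 -m crank '{"claw":[8.5,8.5,8.5],"travel":[[0.3,0,0],[0,0,0],[0,0,0]],"rot":[[0,0,0],[0,0,0],[0,0,0]]}'|sed -n '2p;4p'; python3 -m crank '{"claw":[5.2,5.2,5.2,5.2,5.2,5.2],"travel":[[0,0,0],[0,0,0],[0,0,0],[0,0,0],[0,0,0],[0,0,0]],"rot":[[0,0,0],[0,0,0],[0,0,0],[0,0,0],[0,0,0],[0,0,0]]}' 80; python3 - <<'E'
from h import *
go(.5978,-.0354,.0455)
held('w17',.030,.052)
E
```

```text
position: [0.598, -0.0355, 0.0454]
wrist_force: [0.7, 0.4, 0.2]
t: 27.9
position: [0.598, -0.0353, 0.0466]
eef_rot: [-0.486, 1.571, 3.055]
wrist_force: [-0.4, 0.0, -0.7]
grip_width: 0.0632
t 27.9 pos [ 0.598  -0.0353  0.0466] w 0.0632 F [-0.4  0.  -0.7] TOOL cm [0.11 0.   0.03] LEVEL rot [0.     0.0001 0.0001]
held: n 4881 top x -42.5 at z+/-: -42.6 -42.5 z range [-33.6  31.9]
```

Blocked at 63.2 mm, so w500 is held. Lift and carry it to case500.

```bash
python3 -m crank '{"claw":[5.2,5.2,5.2,5.2,5.2,5.2,5.2,5.2],"travel":[[-0.3,0,0],[-0.7,0,0],[-2,0,0],[-3,0,0],[-2,-1.4,-0.7],[0,-2.9,-1.5],[0,-3.2,-1.6],[0,-3.2,-1.6]],"rot":[[0,0,0],[0,0,0],[0,0,0],[0,0,0],[0,0,0],[0,0,0],[0,0,0],[0,0,0]]}' 80; python3 -m crank '{"claw":[5.2,5.2,5.2,5.2,5.2,5.2,5.2],"travel":[[0,-3.2,-1.6],[0,-3.2,-1.6],[0,-3.2,-1.6],[0,-2.5,-1.3],[0,0,0],[0,0,0],[0,0,0]],"rot":[[0,0,0],[0,0,0],[0,0,0],[0,0,0],[0,0,0],[0,0,0],[0,0,0]]}' 80; python3 - <<'E'
from h import *
go(.6105,.2695,-.015)
m,p,d=held('w18',.030,.052); green(m,p,150); rim(m,p,(.6105,.27),.03,96)
E
```

```text
t: 28.62
position: [0.6046, 0.0819, 0.1308]
eef_rot: [-0.421, 1.565, 3.111]
wrist_force: [0.3, 0.0, -4.7]
grip_width: 0.0635
t: 29.2
position: [0.6123, 0.2307, 0.1325]
eef_rot: [-0.567, 1.563, 2.971]
wrist_force: [0.6, 0.0, -5.1]
grip_width: 0.0636
t 29.2 pos [0.6123 0.2307 0.1325] w 0.0636 F [ 0.6  0.  -5.1] TOOL cm [14.76 -3.59 -1.43] LEVEL rot [0.     0.0063 0.004 ]
held: n 4871 top x -42.5 at z+/-: -42.5 -42.5 z range [-33.8  31.7]
green px [244. 178.] ctr mm [612.  270.8] mean [613.7 271.5] dia 75.4
```

View pics/w18.png

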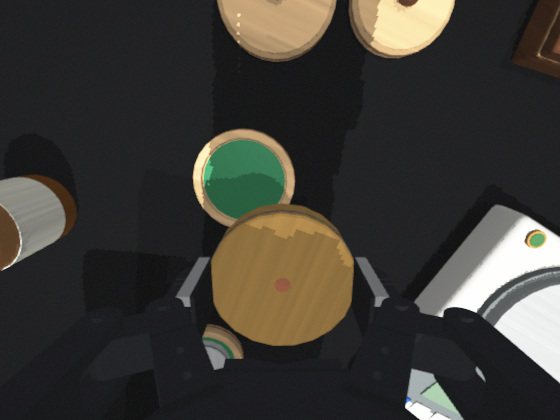

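w500 is held level (dot at (282,285)) and the case500 well is at (244,178), measured at (.612,.271). Descend in steps.

```bash
python3 -m crank '{"claw":[5.2,5.2,5.2,5.2,5.2,5.2,5.2],"travel":[[0,-1.8,-0.8],[2,-1.8,-0.7],[3,0,0],[3,0,0],[2,0,0],[0,0,0],[0,0,0]],"rot":[[0,0.006,0.004],[0,0,0],[0,0,0],[0,0,0],[0,0,0],[0,0,0],[0,0,0]]}' 80; python3 g.py .611 .2703 -.015
```

```text
t: 29.83
position: [0.6151, 0.2625, 0.032]
eef_rot: [2.563, 1.568, -0.192]
wrist_force: [0.2, 0.6, -4.4]
grip_width: 0.0634
t 29.83 pos [0.6151 0.2625 0.032 ] w 0.0634 F [ 0.2  0.6 -4.4] TOOL cm [ 4.7  -0.89  0.1 ] LEVEL rot [ 0.     -0.0024 -0.0015]
```

```bash
python3 -m crank '{"claw":[5.2,5.2,5.2,5.2,5.2,5.2],"travel":[[0,-0.89,0.1],[0,0,0],[1.5,0,0],[1.5,0,0],[0,0,0],[0,0,0]],"rot":[[0,-0.002,-0.001],[0,0,0],[0,0,0],[0,0,0],[0,0,0],[0,0,0]]}' 80; python3 g.py .611 .2703 -.015
```

```text
t: 30.33
position: [0.6136, 0.2703, 0.0051]
eef_rot: [3.03, 1.563, 0.272]
wrist_force: [1.2, 0.6, -4.2]
grip_width: 0.0638
t 30.33 pos [0.6136 0.2703 0.0051] w 0.0638 F [ 1.2  0.6 -4.2] TOOL cm [ 2.01 -0.1   0.26] LEVEL rot [ 0.     -0.0076 -0.0009]
```

```bash
python3 -m crank '{"claw":[5.2,5.2,5.2,5.2,5.2],"travel":[[0,-0.1,0.26],[1.2,0,0],[0.3,0,0],[0,0,0],[0,0,0]],"rot":[[0,-0.008,-0.001],[0,0,0],[0,0,0],[0,0,0],[0,0,0]]}' 80; python3 g.py .611 .2703 -.0154
```

```text
t: 30.75
position: [0.6105, 0.2702, -0.0117]
eef_rot: [-0.152, 1.569, -2.91]
wrist_force: [-0.6, -0.2, -4.6]
grip_width: 0.064
t 30.75 pos [ 0.6105  0.2702 -0.0117] w 0.064 F [-0.6 -0.2 -4.6] TOOL cm [ 0.37  0.01 -0.05] LEVEL rot [0.     0.0017 0.0003]
```

```bash
python3 -m crank '{"claw":[5.2,5.2,5.2],"travel":[[0.25,0,0],[0,0,0],[0,0,0]],"rot":[[0,0.002,0],[0,0,0],[0,0,0]]}' 80|sed -n '2p;4p'; for i in 1 2 3; do python3 -m crank '{"claw":[5.2,5.2],"travel":[[0.07,0,0],[0,0,0]],"rot":[[0,0,0],[0,0,0]]}' 80 | sed -n '2p;4p'; done;  python3 g.py .611 .2703 -.0154
```

```text
position: [0.6108, 0.2703, -0.0141]
wrist_force: [-0.1, -1.0, -4.2]
position: [0.6109, 0.2703, -0.0146]
wrist_force: [-0.3, -0.4, -4.4]
position: [0.6111, 0.2704, -0.0151]
wrist_force: [-0.6, 0.5, -5.4]
position: [0.6114, 0.2705, -0.0152]
wrist_force: [0.2, 0.0, -4.5]
t 31.5 pos [ 0.6114  0.2705 -0.0152] w 0.0633 F [ 0.2  0.  -4.5] TOOL cm [0.02 0.   0.04] LEVEL rot [ 0.     -0.0027  0.0001]
```

```bash
for i in 1 2; do python3 -m crank '{"claw":[5.2,5.2],"travel":[[0.15,0,0],[0,0,0]],"rot":[[0,0,0],[0,0,0]]}' 80 | sed -n '2p;4p'; done;  python3 g.py .611 .2703 -.0154
```

```text
position: [0.6117, 0.2706, -0.015]
wrist_force: [-0.1, 0.4, -4.8]
position: [0.6121, 0.2708, -0.0151]
wrist_force: [0.1, -0.4, -5.3]
t 31.83 pos [ 0.6121  0.2708 -0.0151] w 0.063 F [ 0.1 -0.4 -5.3] TOOL cm [0.03 0.01 0.12] LEVEL rot [ 0.     -0.0042 -0.0001]
```

Descent stopped but Fz hasn't changed (−5 N is the hanging weight). I'll check the disc height and the joints before releasing.

```bash
python3 - <<'E'
from h import *
o=env.get_obs(); print(o['q'].round(3))
m,p,d=held('w19',.030,.052); C=cloud(m,d); z=C[...,2]; r=np.hypot(C[...,0]-.6115,C[...,1]-.2705)
k=(r<.02)&(abs(z-.028)<.008); print('top z',np.median(z[k]), k.sum())
k=(r>.043)&(r<.047)&(abs(z-.014)<.006); print('rim z',np.median(z[k]),k.sum())
for n in('top','side'):
    m,p,d=shot(n,n+'19');C=cloud(m,d); z=C[...,2]; r=np.hypot(C[...,0]-.6115,C[...,1]-.2705)
    k=(r<.02)&(abs(z-.028)<.008); print(n,'top z',np.median(z[k]),k.sum()); k=(r>.042)&(r<.048)&(abs(z-.014)<.006); print('rim z',np.median(z[k]),k.sum())
E
```

```text
[0.347 0.823 1.446 0.    0.868 1.534]
held: n 4877 top x -42.6 at z+/-: -42.6 -42.5 z range [-33.6  32.1]
top z 0.02736152864480504 5408
rim z 0.013154627264131094 3192
top top z nan 0
rim z 0.013165003566182443 22
side top z 0.027909362443779173 181
rim z 0.013651209708760659 241
  return _methods._mean(a, axis=axis, dtype=dtype,
  ret = ret.dtype.type(ret / rcount)
```

Disc top minus rim is 14.2 mm against 14.0 nominal, in both wrist and side views, so it's seated to within a few tenths. Release, rise and check everything.

```bash
python3 -m crank '{"claw":[7.8,7.8,7.8,7.8,7.8,7.8,7.8,7.8],"travel":[[0,0,0],[0,0,0],[0,0,0],[0,0,0],[-1,0,0],[-3,0,0],[-4,0,0],[-4,0,0]],"rot":[[0,0,0],[0,0,0],[0,0,0],[0,0,0],[0,0,0],[0,0,0],[0,0,0],[0,0,0]]}' 60; python3 -m crank '{"claw":[7.8,7.8,7.8,7.8,7.8,7.8,7.8,7.8],"travel":[[-4,1.5,0.7],[-3,3,1.5],[0,3,1.5],[0,3,1.5],[0,3,1.5],[0,3,1.5],[0,0,0],[0,0,0]],"rot":[[0,0,0],[0,0,0],[0,0,0],[0,0,0],[0,0,0],[0,0,0],[0,0,0],[0,0,0]]}';  python3 - <<'E'
from h import *
W=(('50',(.4605,-.3285),13),('100',(.597,-.251),12),('200',(.402,.236),12),('500',(.611,.27),18))
for n in('top','side','wrist'):
    m,p,d=shot(n,n+'20')
    for w,xy,h in W:
        print(n,w,'want top',10+h,end=' '); tops(m,p,d,xy,((.01+h/1000-.0055,.01+h/1000+.004),)); print()
    if n=='top': a=p
    if n=='side': b=p
cv2.imwrite('pics/c20.png',np.hstack([cv2.resize(a[120:320,120:460,::-1],(420,248)),cv2.resize(b[130:420,100:360,::-1],(222,248))]))
print(env.get_obs()['position'],env.get_obs()['wrist_force'])
E
```

```text
t: 32.65
position: [0.6079, 0.2691, 0.1013]
eef_rot: [-0.053, 1.562, -2.811]
wrist_force: [0.2, -1.1, 0.1]
grip_width: 0.0779
t: 33.32
position: [0.598, 0.0842, 0.1886]
eef_rot: [2.878, 1.554, 0.123]
wrist_force: [-0.4, -0.4, -0.4]
grip_width: 0.0779
top 50 want top 23 band 0.0175 0.027 n 73 medz 0.0217 circle [ 464.7 -334.3] dia 34.5 mean [ 462.9 -332.7]

top 100 want top 22 band 0.0165 0.026 n 167 medz 0.0206 circle [ 598.1 -255.6] dia 43.7 mean [ 598.7 -253.9]

top 200 want top 22 band 0.0165 0.026 n 26 medz 0.0197 circle [405.6 256.5] dia 22.6 mean [406.3 256.6]

top 500 want top 28 band 0.0225 0.032 n 346 medz 0.0268 circle [611.7 267.3] dia 68.5 mean [611.9 269.1]

side 50 want top 23 band 0.0175 0.027 n 58 medz 0.0223 circle [ 459.5 -325.3] dia 27.3 mean [ 459. -326.]

side 100 want top 22 band 0.0165 0.026 n 137 medz 0.021 circle [ 596.6 -247.3] dia 40.7 mean [ 596.6 -246.7]

side 200 want top 22 band 0.0165 0.026 n 758 medz 0.0218 circle [400.7 237.9] dia 54.5 mean [400.6 238.9]

side 500 want top 28 band 0.0225 0.032 n 1075 medz 0.0278 circle [610.4 272.3] dia 68.9 mean [609.3 272.6]

wrist 50 want top 23 
wrist 100 want top 22 band 0.0165 0.026 n 823 medz 0.0209 circle [ 598.1 -249.7] dia 41.0 mean [ 598.4 -248.6]

wrist 200 want top 22 band 0.0165 0.026 n 1484 medz 0.0212 circle [402.3 236.3] dia 54.9 mean [403.7 236. ]

wrist 500 want top 28 band 0.0225 0.032 n 3789 medz 0.0273 circle [611.8 270.5] dia 68.6 mean [612.6 269.5]

[0.59808249 0.0860045  0.18785774] [-0.19118262  0.30694792  1.38091664]
```

View pics/c20.png

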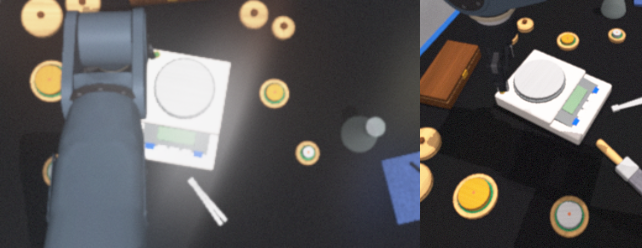

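All four weights lie in their own wells at the right heights and the pan is empty. The flask stands at the same spot and the gripper is clear in the air. Handing in.

```bash
python3 -c "
from cell import env
print(abs(env.get_obs()['joint_velocities']).max()); print(env.sign_off())"
```

```text
0.01335340394273872
the job is handed in; nothing more can be done
None
```

The job is handed in. I took the weights off one at a time from the top (50, 100, 200, then 500 g), and each lies flat in its own well. It took about 33 s of robot time, and the flask was not touched.

**Final checks:**
- **Heights:** in the views that see them, all four tops are within about 1.5 mm of where they should be. The cameras read about 1 mm low throughout. The exception is w200 in the last top view: the arm hid most of it, and the part in sight read 2.3 mm low.
- **Centring:** w100, w200 and w500 are within about 2 mm of their well centres, against a 6 mm clearance. For w50 the earlier top view agreed to 2 mm. In the final views it was only a few pixels across, and the rough circle fits were up to about 6 mm off.
- **Surroundings:** the pan is empty and the flask looks unmoved. The gripper was clear of everything.

**Checks that disagreed:**
- **Fingertip position:** the fingertips really end about 29 mm short of the reported tool point, and up to 40 mm when fully open. My first close on w50 met only air above the disc and moved nothing. I measured the offset with two cameras and used it from then on.
- **Grip width:** the gripper read 3 to 5 mm less than each disc's diameter when holding it.
- **Set-down force:** only w50 gave a clear touch in the wrist force. I judged the other three set down because the descent stopped at the predicted height. For w500 I also measured its top 14.2 mm above the rim (14.0 expected) before letting go.

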